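# Set the gate screw of a lamination feeder and load its tray

## Task

Get the lamination feeder ready: stand the copper wire spool on its cork pad, clear of the gate, then put the tongue of the steel setting block flat on the plate under the gate's stop screw and turn the screw down with the driver (never with the fingers) until the block just drags under its sprung foot, lightly. Draw the block out and put it back flat on the bench well clear of the feeder, leave the screw as set, and return the driver upright to its stand. Lay all the steel lamination packs lengthwise along the middle of the tray as an overlapping fan: the first flat against the end stop, each next one stepped a bit more than half a length towards the gate, its back on the pack before and its front edge on the tray floor; do not disturb the meter, the tape dispenser or the bobbin board.

Things in the scene. Friction and masses are not known exactly. Their poses are not given: they have to be found in the camera images.
- feeder: fixed aluminium feeder with tray and gate; origin at table level on the tray's middle line, tray along y. Base plate 10 mm thick, x -65..65, y -190..200 mm; tray floor is its top, clear width 120 between 6 mm high rims; two dark lines 44 mm apart mark the middle strip (x=0), end stop at the -y end, gate at the +y end
- end_stop (a point): foot of the inner face of the tray's end stop, on the middle line, on the tray floor: feeder (0,-175,10) mm. The stop is a bar 10 mm high across x; the tray runs from it 260 mm along the feeder's +y
- gate (a point): point on the base plate under the screw axis: feeder (0,150,10) mm. Blue post at x=33..63, 78 mm tall; from it a blue arm 30 wide (y), underside 58, top 80 mm above table, reaches towards -x to x=-16. An apron 90 wide (y), level with the plate, runs out to x=-124: the block goes in over it along +x
- slot (a point): centre of the top of the stop screw's brass head (31 mm square, 15 mm tall): a straight slot 9 mm wide, 8 mm deep, open at both ends, runs along this point's x axis; z up. The head turns and sinks with the screw; slot top is 108 mm above the table at joint 0
- stop_screw (a joint): turn of the stop screw, rad, 0 to 6, growing clockwise seen from above; quick thread, 2 mm down per rad; starts between 0.4 and 2.0. At 0 the free foot's tip is 38 mm above the table (28 above the plate), so it meets a 22 mm tongue at 3.0 rad. Stays where left; about 0.06 N m to turn
- foot_tip (a point): lowest point of the screw's sprung round nylon foot (ball 14 mm across), on the screw's axis beneath the arm
- foot (a joint): how far the sprung foot is pushed up into the screw, m, 0 (free) to 0.005; 1.5 N per mm. The block just drags, lightly, at about 1 to 2 mm (accepted: 0.3 to 3 mm)
- gauge: loose steel setting block, 0.35 kg, 44 mm wide in y: a grip block 40 long x 34 high, origin at the centre of its underside, and a tongue 22 mm high running along its +x from x=20 to x=115, its top bevelled down to 15 mm beyond x=100. Starts on the bench
- driver: loose big flat-blade driver, 0.12 kg, upright in its stand at the start; origin at the blade's lower edge, z up along it. Blade 18 wide (along its x) x 4 thick (y) x 10 high, shank 12 mm diameter to z=45, black handle 34 mm diameter from z=45 to 115 (tapering above 105)
- stand: fixed grey driver stand: 70 mm square foot, upright cup of 42 mm outer, 28 mm inner diameter, rim at z=55 mm; the driver's shank drops in and its handle shoulder sits on the rim, its origin then 10 mm above the table on the stand's axis
- spool: loose small wire spool standing on end, black flanges 60 mm diameter, copper between (53 mm), 50 mm high, about 0.3 kg; origin at the centre of its underside. Starts on the apron before the gate, in the block's way
- spool_pad: fixed round cork pad, 90 mm diameter, 2 mm thick; origin at the centre of its underside
- lam0: loose steel lamination pack, 80 mm long (x) x 40 wide (y) x 6 thick, 0.14 kg, origin at the centre of its underside; starts flat on the bench. Two to four, all alike. In the fan: steps of about 48 mm (38 to 62), each leaning about 7 degrees; a step under 40 would leave it lying flat, which is wrong
- lam1: loose steel lamination pack, 80 mm long (x) x 40 wide (y) x 6 thick, 0.14 kg, origin at the centre of its underside; starts flat on the bench. Two to four, all alike. In the fan: steps of about 48 mm (38 to 62), each leaning about 7 degrees; a step under 40 would leave it lying flat, which is wrong
- lam2: loose steel lamination pack, 80 mm long (x) x 40 wide (y) x 6 thick, 0.14 kg, origin at the centre of its underside; starts flat on the bench. Two to four, all alike. In the fan: steps of about 48 mm (38 to 62), each leaning about 7 degrees; a step under 40 would leave it lying flat, which is wrong
- lam3: loose steel lamination pack, 80 mm long (x) x 40 wide (y) x 6 thick, 0.14 kg, origin at the centre of its underside; starts flat on the bench. Two to four, all alike. In the fan: steps of about 48 mm (38 to 62), each leaning about 7 degrees; a step under 40 would leave it lying flat, which is wrong
- meter: yellow multimeter, 170 x 80 x 34 mm, a bystander
- dispenser: red tape dispenser with white roll, 140 x 60 x 100 mm, a bystander
- bobbins: board of white bobbins, 115 x 180 x 45 mm, a bystander
Things that resemble listed ones, but are neither listed nor needed, are in the scene too. Leave any pink look-alike of the lam1 alone. What is shaped like the lam2 but purple is not meant.

How it is judged:
By the outcome, as a careful person would: the job done as asked, in the order asked, and still so for the second after the job is handed in, with the robot touching nothing.
Of lam0, lam1, lam2, lam3 only 2 to 4 are there at a start; the rules pass over those that are not, and their reading is None.
At some moment in a run one of gauge, spool may be knocked a few centimetres aside while the robot is not near it.
It also fails if it takes over 210 s, if anything falls off the work surface, if the arm or the gripper's body presses on something with over 40 N, if the wrist force passes 120 N, or if a joint passes its speed limit or range.

## Robot

A 6-joint arm with a two-finger parallel gripper is mounted at the origin on the work surface. World frame = base frame: x ahead of the robot, y to its left, z up, the work surface at z = 0. Lengths are in m, angles in degrees, forces in N, time in s.
With the tool pointing down it reaches from about 0.375 to 0.9 m from the base axis. Payload 3.1 kg.
Tool frame: the origin (TCP) lies on the centre line of the jaws, within the pads' length; the fingertips stand 25 mm ahead of it and the grasp point (between the pads) lies 6 mm ahead of it; z points along the fingers, y is the line along which they close (so a half turn about z gives the same grasp; the last joint's range is limited). The gripper opens to 87 mm and grips with 3 to 60 N. Pads are 19 mm wide; open, the fingers measure 117 mm over their backs; the gripper's body (75 mm by 190 mm) begins 51 mm behind the grasp point.
Start: joints at [-86.66, 30.224, 82.088, -0, 67.689, -10.227], TCP at [0.147, -0.608, 0.248] pointing down, gripper open.
Joint ranges: [-176.69, 176.69], [-43.24, 126.21], [12.49, 139.97], [-82, 262], [0, 151.66], [-163.58, 163.58]. Speed limits (degrees/s): [159.86, 159.86, 180, 180, 180, 180].

## Interface

Orientations are given as a 3x3 rotation matrix whose columns are the frame's x, y, z axes.
In Python, from rig import * gives the robot as it stands.
- The arm moves only by the tool step_arm, never from a script. Its argument "steps" is a list of rows, each a list of 7 numbers: the shift along the tool's x, y, z normalised to -1 to 1, where 1 is 0.3 m, then the turn, a rotation vector about the tool's x, y, z normalised to -1 to 1, where 1 is 45 degrees, then the gripper's target within -1 to 1 (shut at 1, half-way at 0, fully open at -1). A call has 1 to 8 rows; each row is the pose to reach, as a shift and turn from the pose commanded when the call began, along the tool's axes at that moment; what a row does not reach only later rows make up. A row lasts 1/12 s, in which the tool goes at most 41.7 mm and 7.16 degrees, less where a joint would pass 70% of its speed; a pose out of reach is approached as far as the arm can. A call with a number of a shift or a turn outside -1 to 1 is refused whole. A call with a gripper value outside its range is refused whole. The fingers move at their own pace and stop on an object; the grip force is fixed at half the most. Time passes only in rows, so rows that repeat a pose let the fingers close. It gives the time, the measured TCP pose, the force, the opening and the grip force at its end, in the units of the state.
- read_state(): the state, without advancing time (a new reading comes with each control period).
- capture(name): name is "side" or "top"; returns a dict with "image" (420x560x3 uint8, red, green, blue), "vertical_fov" (degrees; the focal length in pixels is half the picture's height over the tangent of half this angle, whatever the lens; pixels are square), "cx", "cy" (the principal point, pixels), "k1" (the pictures are not rectified: a ray, as slopes to the right and down, at radius r is drawn at 1 + k1 r^2 times it, then the intrinsics apply), "world_from_camera" (4x4, takes a point from camera to world coordinates). Camera axes: x right, y down, z forward; pixel columns grow to the right and rows downward; lengths in m; the calibration is good to about 2 mm. A picture is of the moment at which its call begins. There is no depth.
- hand_in(): hands the job in; it is judged then, once.
The state is a dict: "time_s": time; "joint_positions": joint angles; "qvel": joint speeds; "tau": joint torques, N m; "position": TCP position; "tcp_rot": TCP orientation; "force": force on the tool from outside, world axes, zero at the start; "moment": the same for the moment, N m; "opening": opening from 0.0 (shut) to 1.0 (fully open); "grasp_force": force on a finger pad.
Only numpy, scipy, OpenCV 4.12 (cv2) and the standard library are available. Lean on these libraries where they do the work, as an engineer would, in place of code of your own. Each camera call takes 0.05 s, during which the arm holds its last target. There are 200 camera calls.

## Working session

There is one attempt and no reset: what is moved stays moved. The work goes in short steps, Python scripts to look and compute and a tool call to move; the robot and the scene stay as the last step left them, time stands still between calls to the robot, and variables do not carry over. Pictures are saved under pics/ and viewed, at most 14 in all, crops included, and the job is handed in when it is done.

Besides the shell and the picture viewer there is one more tool, called after "Emit:" as name(argument=value, ...) on one line, values as JSON. step_arm: Moves the arm, as the interface text tells. Scaled input: -1 to 1 covers 0.3 m each way for a shift and 45 degrees each way for a turn. Its arguments: {"type":"object","properties":{"steps":{"type":"array"}},"required":["steps"]}

```bash
ls; mkdir -p pics
cat > h.py <<'E'
from rig import *
import numpy as np, cv2
def cap(n,save=None):
    c=capture(n)
    if save: cv2.imwrite('pics/'+save,c['image'][:,:,::-1])
    return c
def ray(c,u,v):
    h=c['image'].shape[0]; f=h/2/np.tan(np.radians(c['vertical_fov'])/2)
    d=np.array([(u-c['cx'])/f,(v-c['cy'])/f]); s=d.copy()
    for _ in range(20): s=d/(1+c['k1']*(s@s))
    T=np.array(c['world_from_camera']); return T[:3,3],T[:3,:3]@np.array([s[0],s[1],1])
def onz(c,u,v,z):
    o,d=ray(c,u,v); return o+d*(z-o[2])/d[2]
def proj(c,p):
    h=c['image'].shape[0]; f=h/2/np.tan(np.radians(c['vertical_fov'])/2)
    T=np.array(c['world_from_camera']); q=T[:3,:3].T@(np.array(p)-T[:3,3]); s=q[:2]/q[2]; s=s*(1+c['k1']*(s@s)); return np.array([c['cx'],c['cy']])+f*s
E
python3 - <<'E'
from h import *
for n in('top','side'):
    c=cap(n,n+'0.png'); print(n,c['vertical_fov'],c['cx'],c['cy'],c['k1']);print(np.round(c['world_from_camera'],3))
print(read_state())
E
```

```text
pics
top 44.59918484073698 287.3835093075976 201.91911577137975 0.011786364134291044
[[ 0.01  -0.998  0.065  0.471]
 [-1.    -0.011 -0.017 -0.035]
 [ 0.018 -0.065 -0.998  1.278]
 [ 0.     0.     0.     1.   ]]
side 47.87967743394781 273.4381840454257 216.29096911202606 -0.16957318633283747
[[-0.956 -0.212  0.202  0.349]
 [-0.292  0.729 -0.618  0.65 ]
 [-0.016 -0.65  -0.76   0.96 ]
 [ 0.     0.     0.     1.   ]]
{'time_s': 0.1, 'joint_positions': array([-8.66602379e+01,  3.02731841e+01,  8.21491626e+01, -7.40854908e-04,
        6.76889929e+01, -1.02262263e+01]), 'qvel': array([ 0.01521745, -0.07800185, -0.19545532, -0.0019232 , -0.01020887,
       -0.00662222]), 'tau': array([-9.11714451e-04, -4.40986991e+01, -1.77151036e+01,  6.34911982e-02,
        5.33942494e-02, -5.06840684e-05]), 'position': array([ 0.14660374, -0.6069349 ,  0.24667367]), 'tcp_rot': array([[ 9.72099280e-01,  2.34569765e-01, -1.25149029e-04],
       [ 2.34569562e-01, -9.72097403e-01,  1.93924227e-03],
       [ 3.33230557e-04, -1.91449217e-03, -9.99998112e-01]]), 'force': array([-0.161108  ,  0.86194249,  1.11552229]), 'moment': array([ 0.0241109 , -0.01299523, -0.03859787]), 'grasp_force': 0.0, 'opening': 1.002832413404894}
```

View pics/top0.png

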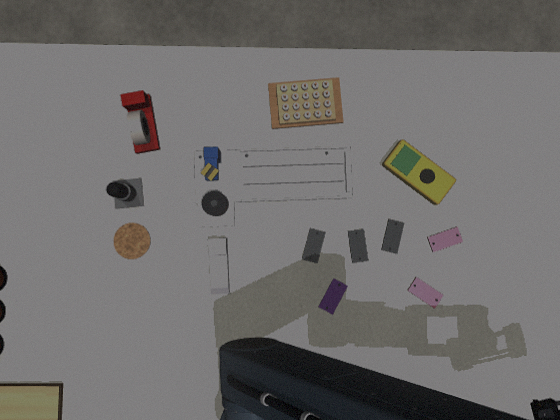

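View pics/side0.png

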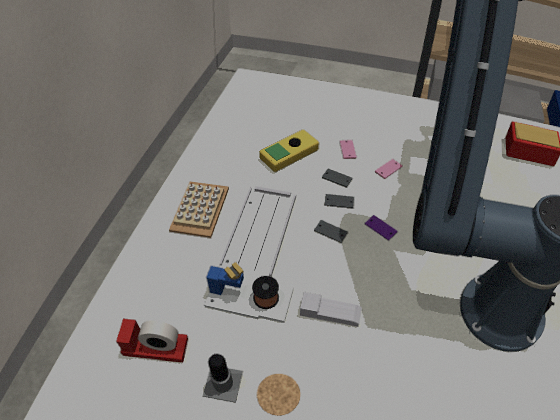

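Run:
```python
from h import *
a=cv2.imread('pics/top0.png')[70:320,90:470]; cv2.imwrite('pics/top0c.png',cv2.resize(a,None,fx=2.1,fy=2.1,interpolation=cv2.INTER_CUBIC))
b=cv2.imread('pics/side0.png')[170:420,110:380]; cv2.imwrite('pics/side0c.png',cv2.resize(b,None,fx=2.4,fy=2.4,interpolation=cv2.INTER_CUBIC))
c=cap('top');s=cap('side')
print(onz(c,347,200,0.01),onz(c,234,226,.01),onz(c,195,150,.01))
```

```text
[ 0.56059048 -0.20434142  0.01      ] [0.493164   0.07511543 0.01      ] [0.6811584  0.17509929 0.01      ]
```

View pics/top0c.png

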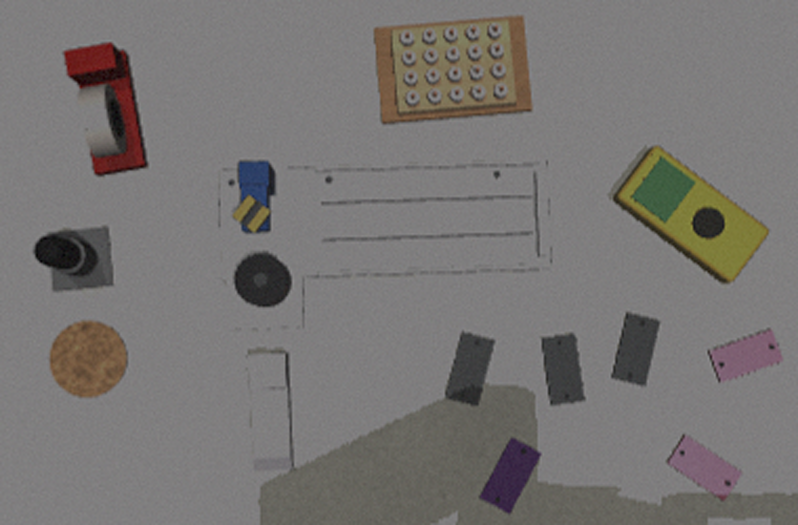

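View pics/side0c.png

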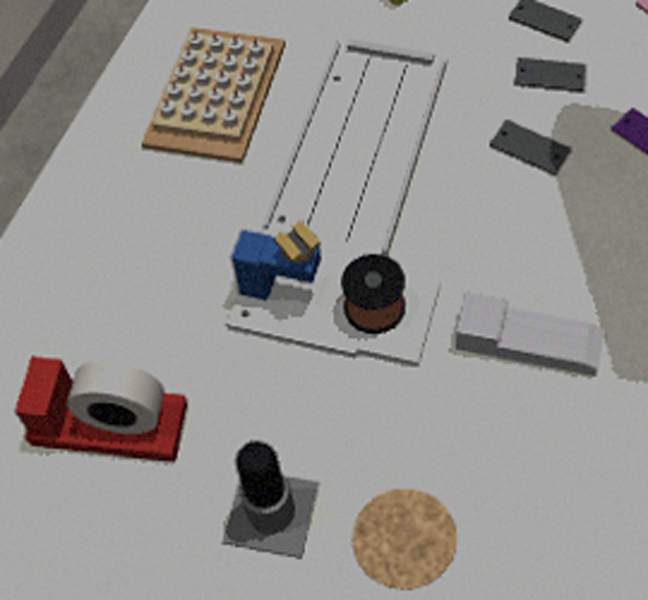

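```bash
cat >> h.py <<'E'
def comps(m,amin=60):
    n,l,st,ce=cv2.connectedComponentsWithStats(m.astype(np.uint8)); out=[]
    for i in range(1,n):
        if st[i,4]>=amin:
            ys,xs=np.nonzero(l==i); r=cv2.minAreaRect(np.c_[xs,ys].astype(np.float32)); out.append((ce[i],st[i,4],r))
    return out
E
python3 - <<'E'
from h import *
c=cap('top'); im=c['image']; g=cv2.cvtColor(im,cv2.COLOR_RGB2GRAY); np.save('top.npy',im)
# feeder mid lines
for lo,hi in((160,172),(178,190)):
    P=[]
    for u in range(246,342):
        col=255-g[lo:hi,u].astype(float); w=col-np.median(col); w[w<8]=0
        if w.sum()>0: P.append(onz(c,u,lo+(w*np.arange(hi-lo)).sum()/w.sum(),.01)[:2])
    P=np.array(P); k=np.polyfit(P[:,1],P[:,0],1); k=np.polyfit(P[abs(np.polyval(k,P[:,1])-P[:,0])<.002][:,1],P[abs(np.polyval(k,P[:,1])-P[:,0])<.002][:,0],1); print('line x=',k, np.degrees(np.arctan(k[0])),P[:,1].min(),P[:,1].max())
# end stop / edges : row profile
for v in(165,175,180,190): print(v,g[v,335:360], )
hsv=cv2.cvtColor(im,cv2.COLOR_RGB2HSV)
H,S,V=[hsv[:,:,i].astype(int) for i in range(3)]
print('dark grey'); 
m=(V<75)&(S<90); m[330:]=0; m[:75]=0
m=cv2.morphologyEx(m.astype(np.uint8),cv2.MORPH_OPEN,np.ones((3,3)))
for ce,a,r in comps(m): print(ce.round(1),a,np.round(r[1],1),round(r[2],1),np.round(onz(c,*r[0],.006),4))
print('cork')
m=(H<20)&(S>80)&(V>60); 
for ce,a,r in comps(m,200): print(ce.round(1),a,np.round(r[1],1),np.round(onz(c,*r[0],.002),4))
print('yellow');m=(H>15)&(H<35)&(S>90)
for ce,a,r in comps(m,30): print(ce.round(1),a,np.round(r[1],1),r[2],np.round(onz(c,*r[0],.105),4))
print('blue');m=(H>95)&(H<125)&(S>130)
for ce,a,r in comps(m,30): print(ce.round(1),a,np.round(r[1],1),r[2],np.round(onz(c,*r[0],.08),4))
# gauge
print(g[250:300:4,200:236])
E
```

```text
line x= [-0.04477745  0.6442514 ] -2.5638461034285216 -0.18911537284494895 0.047759688723024066
line x= [-0.04407281  0.60027277] -2.5235529055668997 -0.18924909470655782 0.04710194930142708
165 [127 130 126 131 129 127 126 130 126 101  81 130 125 129 124 123  97 129
 125 125 125 126 126 127 125]
175 [128 127 127 126 126 130 128 125 126 125  79 105 131 126 129 123 125 124
 127 129 126 126 130 126 122]
180 [110 110 109 103 102  96  99  99 102 130  97  87 128 127 129 127 129 127
 124 128 125 123 123 126 125]
190 [128 126 128 125 125 123 127 127 126 128 117  80 126 129 126 128 127 102
 128 125 126 128 129 122 128]
dark grey
[144.3 126.9] 140 [32.  6.] 77.0 [0.7396 0.3029 0.006 ]
[427.  175.8] 169 [13. 14.] 90.0 [ 0.6247 -0.4057  0.006 ]
[123.7 192.4] 560 [38.  21.1] 33.7 [0.5737 0.3447 0.006 ]
[214.7 203.1] 531 [24. 26.] 90.0 [0.5498 0.1235 0.006 ]
[392.2 235.8] 503 [16.2 31. ] 14.0 [ 0.4729 -0.3176  0.006 ]
[313.  245.6] 513 [16.5 32.3] 14.0 [ 0.4472 -0.1211  0.006 ]
[357.2 245.4] 498 [31.4 16. ] 81.9 [ 0.4482 -0.2303  0.006 ]
cork
[304.9 106.3] 1025 [45.2 71.5] [ 0.807  -0.0988  0.002
[... 1684 characters left out ...]
 129 128 125 126 126 128 123
  126 130 124 121 125 125 127 125 127 123  84 106 127 129 124 123 127 127]
 [123 128 126 129 125 126 123 129 130 124 125 127 125 122 127 126 125 123
  126 129 127 127 129 124 128 124 130 123  82  86 124 128 128 127 125 123]
 [127 129 126 127 126 128 125 126 125 127 119 114 114 117 112 114 114 111
  111 113 110 109 114 113 115 114 112 115 110  79 129 126 125 127 125 115]
 [127 125 124 122 125 128 124 123 124 128 126 122 126 122 122 123 123 124
  122 120 125 127 127 125 128 127 124 108  87  88  96 100 101 102 101 103]
 [125 123 125 126 128 129 126 127 126 124 127 126 123 127 126 125 128 127
  112 110  99 103 104  98 102  99  98 104 100 101 103  99  97 105 102 104]]
```

Run:
```python
from h import *
c=cap('top'); s=cap('side'); f=lambda a:np.round(a,4)
print('stop',f(onz(c,345.3,177.5,.018)))
print('spool',f(onz(c,214.7,203.1,.06)), 'gatehead px', proj(c,[.6163,.1253,.106]))
im=s['image']; hsv=cv2.cvtColor(im,cv2.COLOR_RGB2HSV); H,S,V=[hsv[:,:,i].astype(int) for i in range(3)]
ci=c['image']; g=cv2.cvtColor(ci,cv2.COLOR_RGB2GRAY)
print(g[178:210,112:146:1][::2])
print('handle top: t',f(onz(c,113.8,187.6,.125)),'s',f(onz(s,217.5,358.3,.125)))
print('foot t',f(onz(c,129.5,193.8,.004)))
# gauge edges
hs=g.astype(float)
L=[];R=[]
for n,(u,v),z in [('A nearL',(208.0,237),.034),('B nearR',(226.5,237),.034),('tipL',(210.5,290),.015),('tipR',(228.5,290),.015)]: print(n,f(onz(c,u,v,z)))
print(g[232:256,216]); print(g[284:300,218])
# side view of gauge corners
cr=lambda x,y:(110+x/2.4,170+y/2.4)
for n,p,z in [('blkFL top',cr(462,294),.034),('blk FR top',cr(507,299),.034),('blk NL top',cr(457,330),.034),('blk NR',cr(503,343),.034),('tip far',cr(600,319),.015),('tip near',cr(597,362),.015)]: print(n,f(onz(s,*p,z)))
m=(V<60)&(S<90)&(np.arange(420)[:,None]>250)&(np.arange(560)<300)
for ce,a,r in comps(m,80): print(ce.round(1),a,np.round(r[1],1),r[2])
```

```text
stop [ 0.6159 -0.1989  0.018 ]
spool [0.5462 0.1175 0.06  ] gatehead px [209.37040838 171.33645387]
[[129 128 128 127 127 127 132 124 111 113 113 119 131 127 126 132 129 119
  121 113 114 103 103 103 102  99  92  85  80  93 126 128 128 127]
 [124 103 106 102  99  83  73  66  67  62  64  58  57  55  65  78  77  78
   78  78  81  81  83  80  80  82  77  83  74  76 129 127 127 127]
 [ 54  39  32  28  32  34  50  44  50  47  51  45  52  53  54  56  67  66
   82  81  79  82  80  83  78  81  83  81  73  77 119 126 127 127]
 [ 29  30  26  26  18  21  19  19  26  27  34  42  66  73  65  45  40  43
   56  68  83  81  79  81  81  79  81  81  77  82 105 127 127 126]
 [ 30  36  31  34  29  28  23  17  21  21  21  22  23  31  53  74  65  32
   25  32  46  69  82  79  81  81  79  86  83  72  77 132 123 127]
 [ 33  31  21  26  28  32  23  22  23  25  23  16  25  26  15  32  70  81
   38  25  28  34  47  73  81  82  81  82  83  75  86 131 129 130]
 [ 28  34  27  29  33  20  23  20  21  33  17  28  21  26  22  20  52  81
   66  25  31  31  18  43  73  82  83  83  83  76  94 129 127 127]
 [ 28  28  36
[... 1252 characters left out ...]
26]]
handle top: t [0.5746 0.3357 0.125 ] s [0.5691 0.3359 0.125 ]
foot t [0.5705 0.3355 0.004 ]
A nearL [0.4656 0.1353 0.034 ]
B nearR [0.466  0.0907 0.034 ]
tipL [0.3368 0.1292 0.015 ]
tipR [0.3371 0.0854 0.015 ]
[125 129 129 117 106  97 113 129 128 126 128 126 125 128 128 123 125 129
 127 128 126 126 122 123]
[125 126 127 123 117 108 114 112 113 119 121 130 124 127 114 101]
blkFL top [0.465  0.0961 0.034 ]
blk FR top [0.4228 0.0896 0.034 ]
blk NL top [0.4594 0.135  0.034 ]
blk NR [0.4153 0.1364 0.034 ]
tip far [0.3336 0.0753 0.015 ]
tip near [0.3276 0.1215 0.015 ]
[265. 287.] 374 [24.6 22.8] 26.56505012512207
[216.7 361.5] 160 [19.2 14.6] 7.125016689300537
[221.2 381.6] 293 [23. 22.] 90.0
```

```bash
cat > plan.py <<'E'
import numpy as np, json, os, sys
from scipy.spatial.transform import Rotation as Ro
def RY(yaw,tilt=0,axis=(1,0,0)):
    c,s=np.cos(np.radians(yaw)),np.sin(np.radians(yaw)); R=np.array([[c,s,0],[s,-c,0],[0,0,-1.]])
    return R@Ro.from_rotvec(np.radians(tilt)*np.array(axis)).as_matrix()
def load():
    d=json.load(open('cmd.json')) ; return np.array(d['p']),np.array(d['R'])
def save(p,R): json.dump({'p':list(p),'R':R.tolist()},open('cmd.json','w'))
if not os.path.exists('cmd.json'): save(np.array([.147,-.608,.248]),RY(13.567))
O=np.array([.6230,-.0245,0]); FY=2.54
def F(x,y,z):
    "feeder mm -> world m"
    a=np.radians(FY); x,y,z=x/1e3,y/1e3,z/1e3
    return O+np.array([np.cos(a)*x-np.sin(a)*y,np.sin(a)*x+np.cos(a)*y,z])
def seq(wps):
    "wps: (pos,R,grip,extra rows)"
    p,R=load()
    for q,Q,g,ex in wps:
        q=np.array(q,float)
        while 1:
            d=q-p; rv=Ro.from_matrix(R.T@Q).as_rotvec(degrees=True)
            k=max(1,np.linalg.norm(d)/.29,np.linalg.norm(rv)/44)
            sh=np.round(R.T@d/k/.3,3); tu=np.round(rv/k/45,3)
            n=int(np.ceil(max(np.linalg.norm(d)/k/.0400,np.linalg.norm(rv)/k/7.0,1)))
            if k<=1: n=min(8,n+ex)
            print(f'{n}x',[float(v)+0 for v in sh]+[float(v)+0 for v in tu]+[g])
            p=p+R@sh*.3; R=R@Ro.from_rotvec(tu*45,degrees=True).as_matrix()
            if k<=1: break
    save(p,R)
def st():
    from rig import read_state
    s=read_state(); p,R=load()
    print('t',round(s['time_s'],2),'pos',np.round(s['position'],4),'err mm',np.round((s['position']-p)*1e3,2),'rot err',np.round(Ro.from_matrix(R.T@s['tcp_rot']).as_rotvec(degrees=True),2),'j',np.round(s['joint_positions'],1),'F',np.round(s['force'],1),'M',np.round(s['moment'],3),'open',round(s['opening'],3),'gf',round(s['grasp_force'],1))
    return s
E
python3 - <<'E'
from plan import *
R=RY(2.5)
print(O,F(0,150,10))
seq([((.5462,.1175,.2),R,-1,1),((.5462,.1175,.06),R,-1,2)])
E
```

```text
[ 0.623  -0.0245  0.    ] [0.61635247 0.12535263 0.01      ]
8x [0.651, -0.713, 0.056, 0.0, 0.0, 0.086, -1]
8x [0.601, -0.755, 0.056, 0.0, 0.0, 0.086, -1]
8x [0.472, -0.683, 0.048, 0.0, 0.0, 0.074, -1]
6x [0.0, 0.0, 0.467, 0.0, 0.0, 0.0, -1]
```

Emit:
step_arm(steps=[[0.651,-0.713,0.056,0,0,0.086,-1],[0.651,-0.713,0.056,0,0,0.086,-1],[0.651,-0.713,0.056,0,0,0.086,-1],[0.651,-0.713,0.056,0,0,0.086,-1],[0.651,-0.713,0.056,0,0,0.086,-1],[0.651,-0.713,0.056,0,0,0.086,-1],[0.651,-0.713,0.056,0,0,0.086,-1],[0.651,-0.713,0.056,0,0,0.086,-1]])

```text
time_s: 1.02
position: [0.2873, -0.3455, 0.23]
tcp_rot: [[0.985, 0.174, -0.002], [0.174, -0.985, 0.008], [-0.0, -0.008, -1.0]]
force: [-0.3, 1.5, -1.0]
opening: 0.997
grasp_force: 0.0
```

Emit:
step_arm(steps=[[0.601,-0.755,0.056,0,0,0.086,-1],[0.601,-0.755,0.056,0,0,0.086,-1],[0.601,-0.755,0.056,0,0,0.086,-1],[0.601,-0.755,0.056,0,0,0.086,-1],[0.601,-0.755,0.056,0,0,0.086,-1],[0.601,-0.755,0.056,0,0,0.086,-1],[0.601,-0.755,0.056,0,0,0.086,-1],[0.601,-0.755,0.056,0,0,0.086,-1]])

```text
time_s: 1.68
position: [0.428, -0.0947, 0.2139]
tcp_rot: [[0.994, 0.109, 0.001], [0.109, -0.994, 0.002], [0.001, -0.002, -1.0]]
force: [-1.2, -0.7, 0.3]
opening: 0.998
grasp_force: 0.0
```

Emit:
step_arm(steps=[[0.472,-0.683,0.048,0,0,0.074,-1],[0.472,-0.683,0.048,0,0,0.074,-1],[0.472,-0.683,0.048,0,0,0.074,-1],[0.472,-0.683,0.048,0,0,0.074,-1],[0.472,-0.683,0.048,0,0,0.074,-1],[0.472,-0.683,0.048,0,0,0.074,-1],[0.472,-0.683,0.048,0,0,0.074,-1],[0.472,-0.683,0.048,0,0,0.074,-1]])

```text
time_s: 2.35
position: [0.5469, 0.1192, 0.1993]
tcp_rot: [[0.999, 0.047, 0.001], [0.047, -0.999, -0.0], [0.001, 0.0, -1.0]]
force: [-0.6, -0.5, -0.6]
opening: 1.002
grasp_force: 0.0
```

```bash
python3 -c "
from plan import *
st()
from h import *
cap('side','s1.png')"
```

```text
t 2.35 pos [0.5469 0.1192 0.1993] err mm [  0.56   1.58 139.39] rot err [-0.02  0.03 -0.22] j [ 0.9 28.8 94.4 -0.  56.8 88.2] F [-0.6 -0.5 -0.6] M [0.023 0.051 0.013] open 1.002 gf 0.0
```

View pics/s1.png

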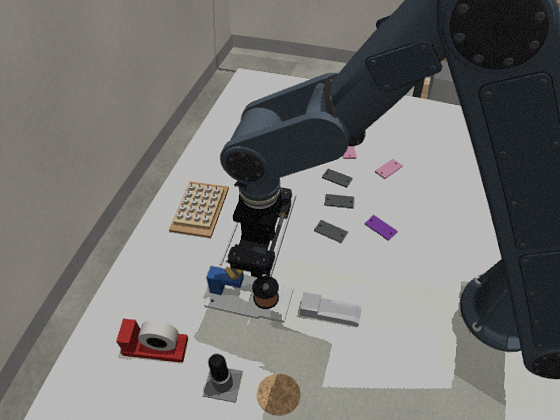

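Emit:
step_arm(steps=[[0,0,0.467,0,0,0,-1],[0,0,0.467,0,0,0,-1],[0,0,0.467,0,0,0,-1],[0,0,0.467,0,0,0,-1],[0,0,0.467,0,0,0,-1],[0,0,0.467,0,0,0,-1]])

```text
time_s: 2.9
position: [0.5453, 0.1163, 0.059]
tcp_rot: [[0.999, 0.041, -0.002], [0.041, -0.999, -0.0], [-0.002, 0.0, -1.0]]
force: [0.7, 0.5, -0.2]
opening: 1.0
grasp_force: 0.0
```

Emit:
step_arm(steps=[[0,0,0,0,0,0,1],[0,0,0,0,0,0,1],[0,0,0,0,0,0,1],[0,0,0,0,0,0,1],[0,0,0,0,0,0,1],[0,0,0,0,0,0,1]])

```text
time_s: 3.4
position: [0.5464, 0.1183, 0.0604]
tcp_rot: [[0.999, 0.044, 0.002], [0.044, -0.999, 0.0], [0.002, -0.0, -1.0]]
force: [-0.5, 0.5, 4.3]
opening: 0.658
grasp_force: 30.0
```

```bash
python3 -c "
from plan import *
st()
R=RY(2.5)
seq([((.5462,.1175,.19),R,1,1),((.455,.3277,.19),R,1,2),((.455,.3277,.0535),R,1,3)])"
```

```text
t 3.4 pos [0.5464 0.1183 0.0604] err mm [0.13 0.66 0.48] rot err [ 0.    0.1  -0.01] j [ 0.8 41.3 99.5  0.  39.2 88.2] F [-0.5  0.5  4.3] M [0.133 0.102 0.03 ] open 0.658 gf 30.0
5x [0.0, 0.0, -0.434, 0.0, 0.0, 0.0, 1]
8x [-0.274, -0.713, 0.0, 0.0, 0.0, 0.0, 1]
7x [0.0, 0.0, 0.455, 0.0, 0.0, 0.0, 1]
```

Emit:
step_arm(steps=[[0,0,-0.434,0,0,0,1],[0,0,-0.434,0,0,0,1],[0,0,-0.434,0,0,0,1],[0,0,-0.434,0,0,0,1],[0,0,-0.434,0,0,0,1]])

```text
time_s: 3.82
position: [0.5477, 0.1183, 0.1924]
tcp_rot: [[0.999, 0.044, 0.007], [0.044, -0.999, 0.0], [0.007, 0.0, -1.0]]
force: [0.4, 0.6, -3.4]
opening: 0.664
grasp_force: 30.0
```

Emit:
step_arm(steps=[[-0.274,-0.713,0,0,0,0,1],[-0.274,-0.713,0,0,0,0,1],[-0.274,-0.713,0,0,0,0,1],[-0.274,-0.713,0,0,0,0,1],[-0.274,-0.713,0,0,0,0,1],[-0.274,-0.713,0,0,0,0,1],[-0.274,-0.713,0,0,0,0,1],[-0.274,-0.713,0,0,0,0,1]])

```text
time_s: 4.48
position: [0.452, 0.3285, 0.1872]
tcp_rot: [[0.999, 0.047, -0.005], [0.047, -0.999, -0.003], [-0.005, 0.003, -1.0]]
force: [-0.7, 0.4, -3.0]
opening: 0.661
grasp_force: 30.0
```

```bash
python3 -c "
from plan import *
st()
from h import *
c=cap('side')
print(proj(c,[.455,.3277,.13]))
a=c['image'][180:420,190:400,::-1]; cv2.imwrite('pics/s2.png',cv2.resize(a,None,fx=2.4,fy=2.4))"
```

```text
t 4.48 pos [0.452  0.3285 0.1872] err mm [ -2.85   0.78 133.57] rot err [-0.15 -0.28 -0.2 ] j [ 24.6  29.8  94.9  -0.   55.6 111.9] F [-0.7  0.4 -3. ] M [ 0.008 -0.04  -0.001] open 0.661 gf 30.0
[276.86205068 370.02916773]
```

View pics/s2.png

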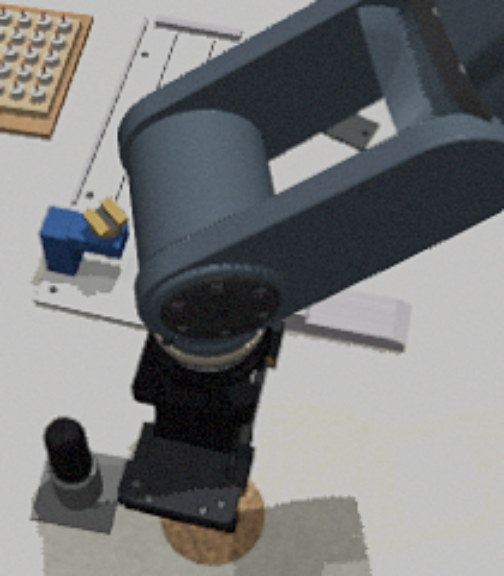

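Emit:
step_arm(steps=[[0,0,0.455,0,0,0,1],[0,0,0.455,0,0,0,1],[0,0,0.455,0,0,0,1],[0,0,0.455,0,0,0,1],[0,0,0.455,0,0,0,1],[0,0,0.455,0,0,0,1],[0,0,0.455,0,0,0,1]])

```text
time_s: 5.12
position: [0.4561, 0.3282, 0.0548]
tcp_rot: [[0.999, 0.043, 0.003], [0.043, -0.999, 0.001], [0.003, -0.001, -1.0]]
force: [1.0, 0.9, -4.4]
opening: 0.652
grasp_force: 31.9
```

```bash
python3 -c "
from plan import *
st()
R=RY(2.5)
seq([((.455,.3277,.0525),R,1,2),((.455,.3277,.0525),R,-1,4),((.455,.3277,.16),R,-1,1),((.4455,.1121,.16),R,-1,2)])"
```

```text
t 5.12 pos [0.4561 0.3282 0.0548] err mm [1.19 0.51 1.16] rot err [0.06 0.16 0.05] j [ 24.3  41.9  99.2  -0.   38.7 111.9] F [ 1.   0.9 -4.4] M [ 0.01  -0.04   0.015] open 0.652 gf 31.9
3x [0.0, 0.0, 0.004, 0.0, 0.0, 0.0, 1]
5x [0.0, 0.0, 0.0, 0.0, 0.0, 0.0, -1]
4x [0.0, 0.0, -0.359, 0.0, 0.0, 0.0, -1]
8x [-0.063, 0.717, 0.0, 0.0, 0.0, 0.0, -1]
```

Emit:
step_arm(steps=[[0,0,0.004,0,0,0,1],[0,0,0.004,0,0,0,1],[0,0,0.004,0,0,0,1]])

```text
time_s: 5.37
position: [0.4552, 0.3286, 0.0534]
tcp_rot: [[0.999, 0.044, 0.002], [0.044, -0.999, 0.001], [0.002, -0.001, -1.0]]
force: [-0.3, -0.1, -3.6]
opening: 0.651
grasp_force: 31.9
```

Emit:
step_arm(steps=[[0,0,0,0,0,0,-1],[0,0,0,0,0,0,-1],[0,0,0,0,0,0,-1],[0,0,0,0,0,0,-1],[0,0,0,0,0,0,-1]])

```text
time_s: 5.78
position: [0.4548, 0.3283, 0.0523]
tcp_rot: [[0.999, 0.044, 0.001], [0.044, -0.999, 0.0], [0.001, -0.0, -1.0]]
force: [-0.3, 0.5, -0.8]
opening: 0.94
grasp_force: 0.0
```

Emit:
step_arm(steps=[[0,0,-0.359,0,0,0,-1],[0,0,-0.359,0,0,0,-1],[0,0,-0.359,0,0,0,-1],[0,0,-0.359,0,0,0,-1]])

```text
time_s: 6.12
position: [0.4579, 0.3299, 0.165]
tcp_rot: [[0.999, 0.044, 0.011], [0.044, -0.999, 0.005], [0.011, -0.004, -1.0]]
force: [0.8, 0.1, -0.5]
opening: 1.0
grasp_force: 0.0
```

Emit:
step_arm(steps=[[-0.063,0.717,0,0,0,0,-1],[-0.063,0.717,0,0,0,0,-1],[-0.063,0.717,0,0,0,0,-1],[-0.063,0.717,0,0,0,0,-1],[-0.063,0.717,0,0,0,0,-1],[-0.063,0.717,0,0,0,0,-1],[-0.063,0.717,0,0,0,0,-1],[-0.063,0.717,0,0,0,0,-1]])

```text
time_s: 6.78
position: [0.445, 0.1124, 0.1594]
tcp_rot: [[0.999, 0.042, -0.001], [0.042, -0.999, 0.0], [-0.0, -0.0, -1.0]]
force: [0.0, -0.3, -0.2]
opening: 1.001
grasp_force: 0.0
```

```bash
python3 -c "
from plan import *
st()
from h import *
c=cap('top'); cv2.imwrite('pics/t3.png',c['image'][:,:,::-1])
s=cap('side'); im=s['image']; np.save('s3.npy',im)
hsv=cv2.cvtColor(im,cv2.COLOR_RGB2HSV); H,S,V=[hsv[:,:,i].astype(int) for i in range(3)]
m=(V<60)&(S<90)&(np.arange(420)[:,None]>330)&(np.arange(560)<340)
for ce,a,r in comps(m,80): print(ce.round(1),a,np.round(r[1],1),onz(s,*r[0],.052))
a=im[180:420,190:400,::-1]; cv2.imwrite('pics/s3.png',cv2.resize(a,None,fx=2.4,fy=2.4))"
```

```text
t 6.78 pos [0.445  0.1124 0.1594] err mm [-0.39  0.37 -0.71] rot err [ 0.03 -0.03  0.11] j [  0.2  26.1 110.4   0.   43.6  87.7] F [ 0.  -0.3 -0.2] M [-0.004 -0.041 -0.005] open 1.001 gf 0.0
[156.2 342.5] 92 [ 9. 20.] [0.72548319 0.31489432 0.052     ]
[216.9 362.7] 194 [21.8 16.7] [0.58406261 0.32122889 0.052     ]
[275.9 386.4] 565 [27. 29.] [0.45567069 0.33071643 0.052     ]
[223.1 385.5] 174 [13.5 20.2] [0.5576255  0.35866988 0.052     ]
```

View pics/s3.png

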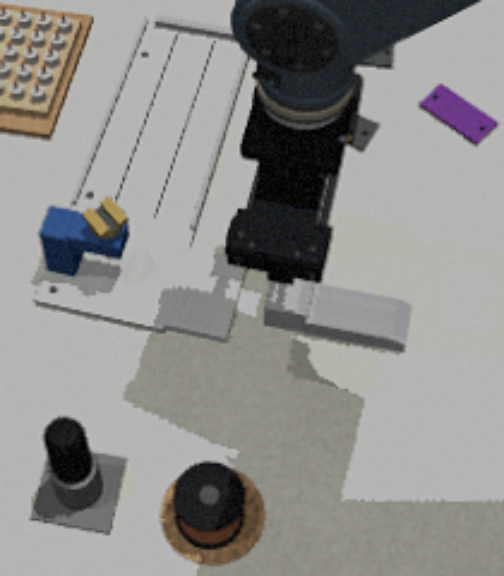

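```bash
python3 -c "
from plan import *
R=RY(2.5)
seq([((.4395,.1120,.032),R,-1,3),((.4395,.1120,.032),R,1,5)])"
```

```text
7x [-0.02, -0.001, 0.427, 0.0, 0.0, 0.0, -1]
6x [0.0, 0.0, 0.0, 0.0, 0.0, 0.0, 1]
```

Emit:
step_arm(steps=[[-0.02,-0.001,0.427,0,0,0,-1],[-0.02,-0.001,0.427,0,0,0,-1],[-0.02,-0.001,0.427,0,0,0,-1],[-0.02,-0.001,0.427,0,0,0,-1],[-0.02,-0.001,0.427,0,0,0,-1],[-0.02,-0.001,0.427,0,0,0,-1],[-0.02,-0.001,0.427,0,0,0,-1]])

```text
time_s: 7.47
position: [0.4392, 0.1136, 0.032]
tcp_rot: [[0.999, 0.046, 0.001], [0.046, -0.999, 0.0], [0.001, -0.0, -1.0]]
force: [0.6, -0.3, -0.3]
opening: 1.0
grasp_force: 0.0
```

Emit:
step_arm(steps=[[0,0,0,0,0,0,1],[0,0,0,0,0,0,1],[0,0,0,0,0,0,1],[0,0,0,0,0,0,1],[0,0,0,0,0,0,1],[0,0,0,0,0,0,1]])

```text
time_s: 7.97
position: [0.4391, 0.1124, 0.0318]
tcp_rot: [[0.999, 0.043, 0.001], [0.043, -0.999, 0.0], [0.001, 0.0, -1.0]]
force: [-0.1, 0.0, -1.4]
opening: 0.633
grasp_force: 0.0
```

```bash
python3 -c "
from plan import *
st()
P=F(-184,150,150)
seq([((.4395,.1120,.15),RY(2.5),1,1),((.43,.112,.15),RY(46),1,0),((.43,.112,.15),RY(90),1,0),((.43,.112,.15),RY(134),1,0),((P[0],P[1],.15),RY(182.54),1,2)])"
```

```text
t 7.97 pos [0.4391 0.1124 0.0318] err mm [-0.21  0.39 -0.16] rot err [-0.    0.03  0.01] j [  0.2  41.2 115.2   0.   23.6  87.7] F [-0.1  0.  -1.4] M [ 0.002 -0.001  0.029] open 0.633 gf 0.0
4x [0.0, 0.0, -0.393, 0.0, 0.0, 0.0, 1]
7x [-0.031, -0.001, 0.0, 0.0, 0.0, -0.967, 1]
7x [0.0, 0.0, 0.0, 0.0, 0.0, -0.978, 1]
7x [0.0, 0.0, 0.0, 0.0, 0.0, -0.977, 1]
7x [0.006, 0.016, 0.0, 0.0, 0.0, -0.978, 1]
3x [-0.001, 0.002, 0.0, 0.0, 0.0, -0.101, 1]
```

Emit:
step_arm(steps=[[0,0,0,0,0,0,1],[0,0,0,0,0,0,1],[0,0,0,0,0,0,1],[0,0,0,0,0,0,1],[0,0,0,0,0,0,1],[0,0,0,0,0,0,1]])

```text
time_s: 8.47
position: [0.439, 0.1124, 0.0316]
tcp_rot: [[0.999, 0.043, 0.0], [0.043, -0.999, -0.0], [0.0, 0.0, -1.0]]
force: [0.8, -0.8, 2.9]
opening: 0.505
grasp_force: 29.9
```

Emit:
step_arm(steps=[[0,0,-0.393,0,0,0,1],[0,0,-0.393,0,0,0,1],[0,0,-0.393,0,0,0,1],[0,0,-0.393,0,0,0,1]])

```text
time_s: 8.8
position: [0.4423, 0.1128, 0.1539]
tcp_rot: [[0.999, 0.044, 0.011], [0.044, -0.999, 0.0], [0.011, 0.0, -1.0]]
force: [1.4, -0.3, -3.4]
opening: 0.5
grasp_force: 30.0
```

Emit:
step_arm(steps=[[-0.031,-0.001,0,0,0,-0.967,1],[-0.031,-0.001,0,0,0,-0.967,1],[-0.031,-0.001,0,0,0,-0.967,1],[-0.031,-0.001,0,0,0,-0.967,1],[-0.031,-0.001,0,0,0,-0.967,1],[-0.031,-0.001,0,0,0,-0.967,1],[-0.031,-0.001,0,0,0,-0.967,1]])

```text
time_s: 9.38
position: [0.4286, 0.1125, 0.1483]
tcp_rot: [[0.693, 0.721, -0.003], [0.721, -0.693, 0.0], [-0.002, -0.002, -1.0]]
force: [-0.6, 0.7, -2.6]
opening: 0.499
grasp_force: 30.0
```

Emit:
step_arm(steps=[[0,0,0,0,0,-0.978,1],[0,0,0,0,0,-0.978,1],[0,0,0,0,0,-0.978,1],[0,0,0,0,0,-0.978,1],[0,0,0,0,0,-0.978,1],[0,0,0,0,0,-0.978,1],[0,0,0,0,0,-0.978,1]])

```text
time_s: 9.97
position: [0.4289, 0.1125, 0.1486]
tcp_rot: [[-0.001, 1.0, -0.002], [1.0, 0.001, 0.0], [0.0, -0.002, -1.0]]
force: [-0.6, -0.3, -2.9]
opening: 0.5
grasp_force: 30.0
```

Emit:
step_arm(steps=[[0,0,0,0,0,-0.977,1],[0,0,0,0,0,-0.977,1],[0,0,0,0,0,-0.977,1],[0,0,0,0,0,-0.977,1],[0,0,0,0,0,-0.977,1],[0,0,0,0,0,-0.977,1],[0,0,0,0,0,-0.977,1]])

```text
time_s: 10.55
position: [0.4291, 0.1124, 0.1489]
tcp_rot: [[-0.693, 0.72, -0.002], [0.72, 0.693, 0.0], [0.001, -0.001, -1.0]]
force: [0.4, 0.3, -3.0]
opening: 0.503
grasp_force: 30.0
```

Emit:
step_arm(steps=[[0.006,0.016,0,0,0,-0.978,1],[0.006,0.016,0,0,0,-0.978,1],[0.006,0.016,0,0,0,-0.978,1],[0.006,0.016,0,0,0,-0.978,1],[0.006,0.016,0,0,0,-0.978,1],[0.006,0.016,0,0,0,-0.978,1],[0.006,0.016,0,0,0,-0.978,1]])

```text
time_s: 11.13
position: [0.4314, 0.1171, 0.149]
tcp_rot: [[-0.999, 0.037, -0.001], [0.037, 0.999, -0.0], [0.001, -0.0, -1.0]]
force: [0.2, 0.5, -2.4]
opening: 0.502
grasp_force: 30.0
```

Emit:
step_arm(steps=[[-0.001,0.002,0,0,0,-0.101,1],[-0.001,0.002,0,0,0,-0.101,1],[-0.001,0.002,0,0,0,-0.101,1]])

```text
time_s: 11.38
position: [0.432, 0.1176, 0.1492]
tcp_rot: [[-0.999, -0.038, -0.001], [-0.038, 0.999, 0.0], [0.001, 0.0, -1.0]]
force: [-0.5, 0.1, -2.2]
opening: 0.5
grasp_force: 30.0
```

```bash
python3 -c "
from plan import *
st()
from h import *
s=cap('side'); c=cap('top')
print(proj(s,F(-190,150,150)))
a=np.hstack([cv2.resize(s['image'][200:340,200:380],None,fx=2.2,fy=2.2),cv2.resize(c['image'][140:280,150:330],None,fx=2.2,fy=2.2)])[:,:,::-1]; cv2.imwrite('pics/s4.png',a)
P=F(-184,150,0);Q=F(-82,150,0)
R=RY(182.54)
seq([((P[0],P[1],.046),R,1,3),((Q[0],Q[1],.046),R,1,3)])"
```

```text
t 11.38 pos [0.432  0.1176 0.1492] err mm [-0.61  0.49 -0.66] rot err [-0.    0.04  0.34] j [  0.9  26.6 112.4   0.   41.1 -91.3] F [-0.5  0.1 -2.2] M [ 0.055 -0.045 -0.022] open 0.5 gf 30.0
[319.93305326 275.66839906]
6x [0.0, 0.0, 0.346, 0.0, 0.0, 0.0, 1]
6x [-0.34, 0.0, 0.0, 0.0, 0.0, 0.0, 1]
```

View pics/s4.png

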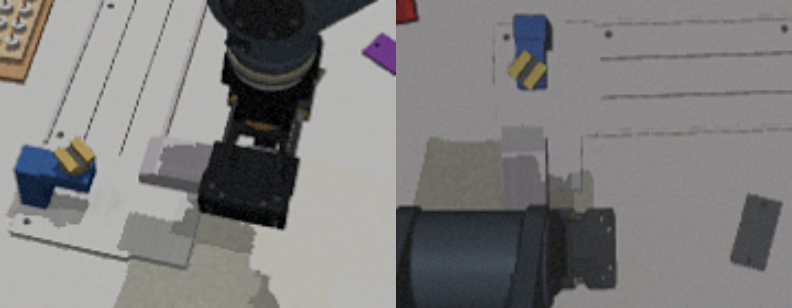

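Emit:
step_arm(steps=[[0,0,0.346,0,0,0,1],[0,0,0.346,0,0,0,1],[0,0,0.346,0,0,0,1],[0,0,0.346,0,0,0,1],[0,0,0.346,0,0,0,1],[0,0,0.346,0,0,0,1]])

```text
time_s: 11.98
position: [0.4329, 0.1176, 0.0464]
tcp_rot: [[-0.999, -0.043, 0.001], [-0.043, 0.999, 0.0], [-0.001, -0.0, -1.0]]
force: [-0.6, -0.1, -3.4]
opening: 0.507
grasp_force: 30.0
```

```bash
python3 -c "
from plan import *
from h import *
p,R=load(); P=F(-184,150,0); save(np.array([p[0]+.102*R[0,0],p[1]+.102*R[1,0],.0462]),R)
st()
c=cap('top');s=cap('side')
g=cv2.cvtColor(c['image'],cv2.COLOR_RGB2GRAY)
print('exp tongue L/R edges px', proj(c,F(-80,172,25)),proj(c,F(-80,128,25)),proj(c,F(-69,150,20)))
cv2.imwrite('pics/t5.png',np.hstack([cv2.resize(c['image'][150:250,170:270],None,fx=4,fy=4),cv2.resize(s['image'][230:330,210:310],None,fx=4,fy=4)])[:,:,::-1])
seq([((P[0],P[1],.0432),RY(182.54),1,2)])"
```

```text
t 11.98 pos [0.4329 0.1176 0.0464] err mm [0.31 0.5  0.24] rot err [ 0.   -0.07  0.07] j [  0.9  39.2 115.7   0.   25.  -91.6] F [-0.6 -0.1 -3.4] M [ 0.084 -0.084  0.015] open 0.507 gf 30.0
exp tongue L/R edges px [205.59097948 208.27745316] [223.64285146 207.67263804] [214.76041875 203.61089236]
3x [0.0, 0.0, 0.01, 0.0, 0.0, 0.0, 1]
```

View pics/t5.png

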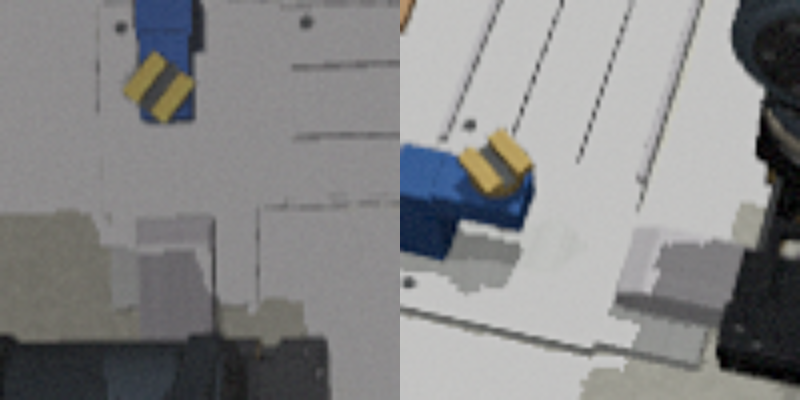

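Emit:
step_arm(steps=[[0,0,0.01,0,0,0,1],[0,0,0.01,0,0,0,1],[0,0,0.01,0,0,0,1]])

```text
time_s: 12.33
position: [0.4325, 0.1176, 0.0433]
tcp_rot: [[-0.999, -0.044, 0.001], [-0.044, 0.999, 0.0], [-0.001, -0.0, -1.0]]
force: [0.4, 0.3, -4.0]
opening: 0.5
grasp_force: 30.0
```

```bash
python3 -c "
from plan import *
st()
Q=F(-82,148.5,0);R=RY(182.54)
seq([((Q[0],Q[1],.0432),R,1,4)])"
```

```text
t 12.33 pos [0.4325 0.1176 0.0433] err mm [-0.03  0.5   0.12] rot err [ 0.   -0.08  0.01] j [  0.9  39.6 115.8   0.   24.5 -91.7] F [ 0.4  0.3 -4. ] M [ 0.05  -0.059 -0.037] open 0.5 gf 30.0
7x [-0.34, -0.005, 0.0, 0.0, 0.0, 0.0, 1]
```

Emit:
step_arm(steps=[[-0.06,-0.002,0,0,0,0,1],[-0.12,-0.003,0,0,0,0,1],[-0.18,-0.004,0,0,0,0,1],[-0.24,-0.005,0,0,0,0,1],[-0.29,-0.005,0,0,0,0,1],[-0.33,-0.005,0,0,0,0,1],[-0.34,-0.005,0,0,0,0,1],[-0.34,-0.005,0,0,0,0,1]])

```text
time_s: 13.0
position: [0.535, 0.1206, 0.0428]
tcp_rot: [[-0.999, -0.044, 0.001], [-0.044, 0.999, 0.0], [-0.001, -0.0, -1.0]]
force: [0.3, -0.5, -3.0]
opening: 0.501
grasp_force: 30.0
```

```bash
python3 -c "
from plan import *
st()
Q=F(-82,148.5,0);R=RY(182.54)
seq([((Q[0],Q[1],.0415),R,1,4)])"
```

```text
t 13.0 pos [0.535  0.1206 0.0428] err mm [ 0.44  0.42 -0.36] rot err [ 0.   -0.07  0.01] j [  1.   42.6 101.3  -0.   36.  -91.5] F [ 0.3 -0.5 -3. ] M [ 0.11  -0.047  0.025] open 0.501 gf 30.0
5x [0.0, 0.0, 0.006, 0.0, 0.0, 0.0, 1]
```

Lower, release, rise, then go over to the driver.

Emit:
step_arm(steps=[[0,0,0.006,0,0,0,1],[0,0,0.006,0,0,0,1],[0,0,0.006,0,0,0,1],[0,0,0.006,0,0,0,1],[0,0,0.006,0,0,0,1]])

```text
time_s: 13.42
position: [0.5341, 0.1206, 0.0416]
tcp_rot: [[-0.999, -0.045, 0.001], [-0.045, 0.999, -0.0], [-0.001, -0.0, -1.0]]
force: [0.4, -0.9, 6.4]
opening: 0.504
grasp_force: 30.0
```

Emit:
step_arm(steps=[[0,0,0,0,0,0,-1],[0,0,0,0,0,0,-1],[0,0,0,0,0,0,-1],[0,0,0,0,0,0,-1],[0,0,0,0,0,0,-1],[0,0,0,0,0,0,-1]])

```text
time_s: 13.92
position: [0.5339, 0.1206, 0.0406]
tcp_rot: [[-0.999, -0.044, -0.001], [-0.044, 0.999, 0.0], [0.001, 0.0, -1.0]]
force: [-0.5, -0.2, 0.1]
opening: 0.869
grasp_force: 0.0
```

```bash
python3 -c "
from plan import *
st()
Q=F(-82,148.5,0);R=RY(182.54);B=F(-120,148.5,0)
seq([((B[0],B[1],.12),R,-1,0),((B[0],B[1],.26),R,-1,1)])"
```

```text
t 13.92 pos [0.5339 0.1206 0.0406] err mm [-0.64  0.48 -0.78] rot err [-0.    0.04  0.  ] j [  1.   42.8 101.4   0.   35.8 -91.5] F [-0.5 -0.2  0.1] M [ 0.088 -0.11   0.012] open 0.869 gf 0.0
3x [0.127, 0.0, -0.262, 0.0, 0.0, 0.0, -1]
5x [0.0, 0.0, -0.467, 0.0, 0.0, 0.0, -1]
```

Emit:
step_arm(steps=[[0.127,0,-0.262,0,0,0,-1],[0.127,0,-0.262,0,0,0,-1],[0.127,0,-0.262,0,0,0,-1]])

```text
time_s: 14.17
position: [0.4944, 0.1192, 0.1225]
tcp_rot: [[-0.999, -0.045, 0.001], [-0.045, 0.999, 0.0], [-0.001, 0.0, -1.0]]
force: [0.2, 0.4, 0.8]
opening: 0.989
grasp_force: 0.0
```

Emit:
step_arm(steps=[[0,0,-0.467,0,0,0,-1],[0,0,-0.467,0,0,0,-1],[0,0,-0.467,0,0,0,-1],[0,0,-0.467,0,0,0,-1],[0,0,-0.467,0,0,0,-1]])

```text
time_s: 14.58
position: [0.4991, 0.1191, 0.2642]
tcp_rot: [[-0.999, -0.045, 0.011], [-0.045, 0.999, 0.0], [-0.011, -0.0, -1.0]]
force: [0.8, -0.4, 0.7]
opening: 0.999
grasp_force: 0.0
```

```bash
python3 -c "
from plan import *
st()
seq([((.571,.3357,.2),RY(184),-1,2),((.571,.3357,.106),RY(184),-1,3)])
from h import *
c=cap('top');s=cap('side')
cv2.imwrite('pics/t6.png',np.hstack([cv2.resize(c['image'][150:250,80:230],None,fx=2.6,fy=2.6),cv2.resize(s['image'][250:400,200:345],None,fx=2.6,fy=2.6)[:260]])[:,:,::-1])"
```

```text
t 14.58 pos [0.4991 0.1191 0.2642] err mm [2.6  0.65 4.09] rot err [ 0.02 -0.63 -0.01] j [  0.9  20.2  97.2   0.   62.  -91.6] F [ 0.8 -0.4  0.7] M [ 0.126 -0.179 -0.031] open 0.999 gf 0.0
8x [-0.28, 0.712, 0.2, 0.0, 0.0, -0.032, -1]
6x [0.0, 0.0, 0.314, 0.0, 0.0, 0.0, -1]
```

View pics/t6.png

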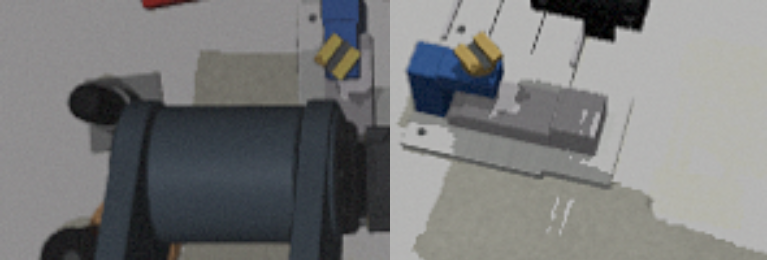

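Emit:
step_arm(steps=[[-0.28,0.712,0.2,0,0,-0.032,-1],[-0.28,0.712,0.2,0,0,-0.032,-1],[-0.28,0.712,0.2,0,0,-0.032,-1],[-0.28,0.712,0.2,0,0,-0.032,-1],[-0.28,0.712,0.2,0,0,-0.032,-1],[-0.28,0.712,0.2,0,0,-0.032,-1],[-0.28,0.712,0.2,0,0,-0.032,-1],[-0.28,0.712,0.2,0,0,-0.032,-1]])

```text
time_s: 15.35
position: [0.5688, 0.3368, 0.1956]
tcp_rot: [[-0.997, -0.072, -0.006], [-0.072, 0.997, -0.003], [0.006, -0.002, -1.0]]
force: [0.3, -0.4, 0.0]
opening: 0.996
grasp_force: 0.0
```

Emit:
step_arm(steps=[[0,0,0.08,0,0,0,-1],[0,0,0.16,0,0,0,-1],[0,0,0.24,0,0,0,-1],[0,0,0.29,0,0,0,-1],[0,0,0.314,0,0,0,-1],[0,0,0.314,0,0,0,-1]])

```text
time_s: 15.85
position: [0.5687, 0.334, 0.1027]
tcp_rot: [[-0.998, -0.068, -0.006], [-0.068, 0.998, -0.002], [0.006, -0.002, -1.0]]
force: [0.3, -0.7, 0.7]
opening: 1.005
grasp_force: 0.0
```

Emit:
step_arm(steps=[[0,0,0,0,0,0,1],[0,0,0,0,0,0,1],[0,0,0,0,0,0,1],[0,0,0,0,0,0,1],[0,0,0,0,0,0,1],[0,0,0,0,0,0,1],[0,0,0,0,0,0,1],[0,0,0,0,0,0,1]])

```text
time_s: 16.52
position: [0.5706, 0.3362, 0.1055]
tcp_rot: [[-0.998, -0.07, 0.0], [-0.07, 0.998, 0.0], [-0.0, 0.0, -1.0]]
force: [0.2, -0.6, 0.8]
opening: 0.48
grasp_force: 0.0
```

Emit:
step_arm(steps=[[0,0,0,0,0,0,1],[0,0,0,0,0,0,1],[0,0,0,0,0,0,1],[0,0,0,0,0,0,1],[0,0,0,0,0,0,1],[0,0,0,0,0,0,1],[0,0,0,0,0,0,1],[0,0,0,0,0,0,1]])

```text
time_s: 17.18
position: [0.5706, 0.3362, 0.1054]
tcp_rot: [[-0.998, -0.069, 0.0], [-0.069, 0.998, 0.0], [-0.0, 0.0, -1.0]]
force: [0.1, 1.0, 0.9]
opening: 0.383
grasp_force: 30.0
```

```bash
python3 -c "
from plan import *
st()
seq([((.571,.3357,.30),RY(184),1,1)])"
```

```text
t 17.18 pos [0.5706 0.3362 0.1054] err mm [-0.32  0.58 -0.51] rot err [-0.01 -0.01 -0.  ] j [ 20.9  42.8  82.6   0.   54.6 -73.1] F [0.1 1.  0.9] M [ 0.285 -0.115 -0.012] open 0.383 gf 30.0
6x [0.0, 0.0, -0.647, 0.0, 0.0, 0.0, 1]
```

Emit:
step_arm(steps=[[0,0,-0.1,0,0,0,1],[0,0,-0.22,0,0,0,1],[0,0,-0.35,0,0,0,1],[0,0,-0.48,0,0,0,1],[0,0,-0.6,0,0,0,1],[0,0,-0.647,0,0,0,1],[0,0,-0.647,0,0,0,1],[0,0,-0.647,0,0,0,1]])

```text
time_s: 17.85
position: [0.5703, 0.3357, 0.2995]
tcp_rot: [[-0.998, -0.069, 0.0], [-0.069, 0.998, -0.0], [-0.0, -0.0, -1.0]]
force: [-0.4, -0.9, -1.6]
opening: 0.379
grasp_force: 30.0
```

```bash
python3 -c "
from plan import *
s0=st()
from h import *
s=cap('side')
p=s0['position']; b=p-np.array([0,0,.0954])
q=proj(s,b); print(q)
for a in (0,45,90,135): print(a,proj(s,b+.009*np.array([np.cos(np.radians(a)),np.sin(np.radians(a)),0]))-q)
u,v=q.astype(int)
a=s['image'][v-70:v+30,u-50:u+50]; a=cv2.resize(a,None,fx=6,fy=6,interpolation=cv2.INTER_CUBIC); a=np.clip(a.astype(float)*1.6,0,255).astype(np.uint8); cv2.imwrite('pics/s7.png',a[:,:,::-1])"
```

```text
t 17.85 pos [0.5703 0.3357 0.2995] err mm [-0.59  0.14 -0.48] rot err [ 0.02 -0.02  0.  ] j [ 20.8  30.4  72.9  -0.   76.6 -73.1] F [-0.4 -0.9 -1.6] M [ 0.064 -0.118 -0.018] open 0.379 gf 30.0
[211.78581227 339.54071354]
0 [-4.76982653 -1.39360065]
45 [-4.70927182  2.17914793]
90 [-1.87312263  4.49641002]
135 [2.07720584 4.17105919]
```

View pics/s7.png

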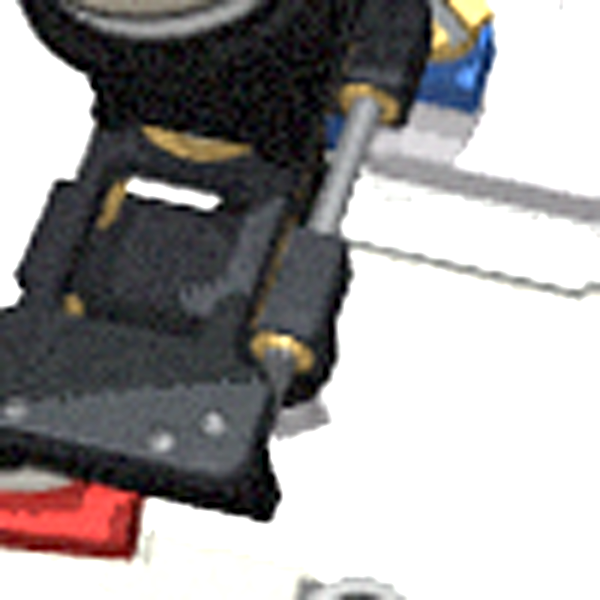

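```bash
python3 -c "
from plan import *
seq([((.46,.36,.46),RY(184,-40),1,2)])"
```

```text
8x [0.363, 0.107, -0.533, -0.889, 0.0, 0.0, 1]
```

Emit:
step_arm(steps=[[0.363,0.107,-0.533,-0.889,0,0,1],[0.363,0.107,-0.533,-0.889,0,0,1],[0.363,0.107,-0.533,-0.889,0,0,1],[0.363,0.107,-0.533,-0.889,0,0,1],[0.363,0.107,-0.533,-0.889,0,0,1],[0.363,0.107,-0.533,-0.889,0,0,1],[0.363,0.107,-0.533,-0.889,0,0,1],[0.363,0.107,-0.533,-0.889,0,0,1]])

```text
time_s: 18.57
position: [0.4593, 0.3593, 0.4563]
tcp_rot: [[-0.998, -0.048, -0.048], [-0.067, 0.767, 0.638], [0.006, 0.64, -0.768]]
force: [-0.1, -0.5, -0.4]
opening: 0.378
grasp_force: 30.0
```

Emit:
step_arm(steps=[[0,0,0,0,0,0,1],[0,0,0,0,0,0,1],[0,0,0,0,0,0,1]])

```text
time_s: 18.82
position: [0.4599, 0.3611, 0.4584]
tcp_rot: [[-0.998, -0.053, -0.046], [-0.07, 0.765, 0.64], [0.002, 0.642, -0.767]]
force: [0.3, -0.3, -2.0]
opening: 0.382
grasp_force: 30.0
```

```bash
python3 -c "
from plan import *
s0=st()
from h import *
s=cap('side')
p=s0['position']; T=s0['tcp_rot']
P=lambda x,y,z: proj(s,p+T@np.array([x,y,z]))
q=P(0,0,.0954); print(q,P(0,0,.0854),P(0,0,.05))
for a in range(0,180,15): print(a,(P(*(.009*np.array([np.cos(np.radians(a)),np.sin(np.radians(a))])),.0954)-q).round(1))
u,v=q.astype(int); print(u-40,v-60)
np.save('s8.npy',s['image'])
a=s['image'][v-60:v+30,u-40:u+50]; a=cv2.resize(a,None,fx=6,fy=6,interpolation=cv2.INTER_CUBIC); a=np.clip(a.astype(float)*1.4,0,255).astype(np.uint8); cv2.imwrite('pics/s8.png',a[:,:,::-1])"
```

```text
t 18.82 pos [0.4599 0.3611 0.4584] err mm [-0.19  1.01 -1.51] rot err [0.06 0.11 0.01] j [  8.3  12.3  86.8  40.5  80.3 -92.6] F [ 0.3 -0.3 -2. ] M [-0.433 -0.151 -0.055] open 0.382 gf 30.0
[253.30615694 359.76481893] [254.23158541 352.80872448] [257.58865254 327.58062731]
0 [6.8 1.4]
15 [6.2 2.2]
30 [5.1 2.8]
45 [3.7 3.2]
60 [2.1 3.4]
75 [0.2 3.4]
90 [-1.6  3.1]
105 [-3.3  2.6]
120 [-4.8  1.9]
135 [-5.9  1.1]
150 [-6.7  0.3]
165 [-7.  -0.6]
213 299
```

View pics/s8.png

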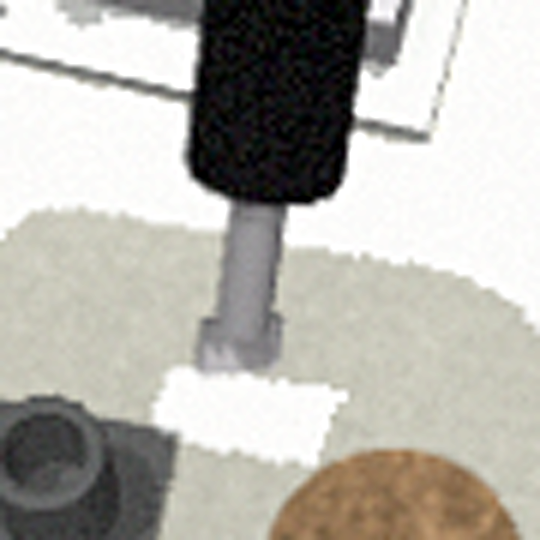

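```bash
python3 -c "
import numpy as np,cv2
a=np.load('s8.npy'); g=cv2.cvtColor(a,cv2.COLOR_RGB2GRAY)
print('cols 244..262')
for v in range(345,366): print(v,g[v,242:264])"
```

```text
cols 244..262
345 [145 145 143 143 142 144 148 126  94 100 105 108 112 107 101  91  71 140
 146 143 140 142]
346 [141 144 141 139 137 141 147 110  92 102 108 108 109 107  97  90  64 138
 144 143 144 143]
347 [141 143 142 140 136 140 142 112  98 103 104 108 110 101 101  87  86 142
 142 141 142 143]
348 [141 140 140 143 142 143 145 111  94 106 106 108 107 104  96  85  80 142
 142 138 136 136]
349 [141 139 142 147 146 145 144 106  92 102 107 112 108 107  97  82 101 144
 144 141 139 137]
350 [141 143 144 147 145 150 129  99  97 104 110 106 106 104  97  78 116 140
 140 142 145 140]
351 [139 140 142 142 142 136 124 103  96 104 107 110 107 104  93  75  75  98
 139 140 143 140]
352 [139 138 143 143 109  75  78  85  99 104 108 110 108  99  98  73  88  83
 117 139 140 141]
353 [142 138 145 142 108  87  93  94 101 105 111 108 106  97  90  72 100  95
 138 142 136 136]
354 [143 140 141 135 101  91  97 100 103 104 110 107 106  99  86  82  96  89
 137 141 140 140]
355 [145 140 141 130 102  93  98  96  99 105  98 101 102  96  90  91 101 100
 138 144 140 139]
356 [140 139 139 122 100 113 108 101 113 
[... 208 characters left out ...]
0  98  94  98 113
 137 138 142 142]
359 [141 142 140 117 109 128 135 133 135 138 128 107  98  98  99  95 117 133
 136 137 141 147]
360 [173 172 174 149 118 128 131 130 129 130 129 124 107 110 117 121 135 140
 140 140 139 146]
361 [180 182 184 178 160 150 159 160 169 151 163 173 169 142 134 138 140 138
 140 139 141 143]
362 [182 181 181 183 177 176 179 179 180 177 178 184 184 177 173 173 143 169
 176 142 133 141]
363 [179 180 182 183 179 181 179 181 182 182 181 181 181 180 181 180 175 182
 184 174 172 175]
364 [181 179 179 182 180 181 181 179 180 180 181 181 180 180 181 182 180 181
 181 181 181 182]
365 [181 180 183 180 181 180 183 180 179 180 180 180 180 180 181 179 181 181
 181 182 180 179]
```

```bash
python3 -c "
from plan import *
G=F(0,150,0)
seq([((.52,.25,.36),RY(166),1,0),((G[0],G[1],.30),RY(130),1,0),((G[0],G[1],.24),RY(111),1,2),((G[0],G[1],.2065),RY(111),1,3)])"
```

```text
7x [-0.174, -0.505, 0.011, 0.882, -0.139, 0.383, 1]
6x [-0.412, -0.326, 0.2, -0.001, 0.0, 0.8, 1]
5x [0.0, 0.0, 0.2, 0.0, 0.0, 0.423, 1]
4x [0.0, 0.0, 0.112, 0.0, 0.0, 0.0, 1]
```

Emit:
step_arm(steps=[[-0.174,-0.505,0.011,0.882,-0.139,0.383,1],[-0.174,-0.505,0.011,0.882,-0.139,0.383,1],[-0.174,-0.505,0.011,0.882,-0.139,0.383,1],[-0.174,-0.505,0.011,0.882,-0.139,0.383,1],[-0.174,-0.505,0.011,0.882,-0.139,0.383,1],[-0.174,-0.505,0.011,0.882,-0.139,0.383,1],[-0.174,-0.505,0.011,0.882,-0.139,0.383,1],[-0.174,-0.505,0.011,0.882,-0.139,0.383,1]])

```text
time_s: 19.53
position: [0.5196, 0.2526, 0.359]
tcp_rot: [[-0.971, 0.237, -0.001], [0.237, 0.971, 0.002], [0.001, 0.002, -1.0]]
force: [0.4, 0.6, -0.4]
opening: 0.381
grasp_force: 30.0
```

Emit:
step_arm(steps=[[-0.412,-0.326,0.2,-0.001,0,0.8,1],[-0.412,-0.326,0.2,-0.001,0,0.8,1],[-0.412,-0.326,0.2,-0.001,0,0.8,1],[-0.412,-0.326,0.2,-0.001,0,0.8,1],[-0.412,-0.326,0.2,-0.001,0,0.8,1],[-0.412,-0.326,0.2,-0.001,0,0.8,1],[-0.412,-0.326,0.2,-0.001,0,0.8,1]])

```text
time_s: 20.12
position: [0.6156, 0.125, 0.2992]
tcp_rot: [[-0.644, 0.765, -0.001], [0.765, 0.644, 0.002], [0.003, 0.001, -1.0]]
force: [-0.6, -0.3, -1.1]
opening: 0.381
grasp_force: 30.0
```

Emit:
step_arm(steps=[[0,0,0.2,0,0,0.423,1],[0,0,0.2,0,0,0.423,1],[0,0,0.2,0,0,0.423,1],[0,0,0.2,0,0,0.423,1],[0,0,0.2,0,0,0.423,1]])

```text
time_s: 20.53
position: [0.6159, 0.1269, 0.2406]
tcp_rot: [[-0.364, 0.932, 0.002], [0.932, 0.364, 0.001], [0.0, 0.002, -1.0]]
force: [0.4, -0.7, -1.1]
opening: 0.378
grasp_force: 30.0
```

```bash
python3 -c "
from plan import *
p,R=load(); save([p[0],p[1],p[2]+.0336],R)
s0=st()
from h import *
s=cap('side'); c=cap('top')
np.save('s9.npy',s['image'])
p=s0['position']; print('tip',proj(s,p-[0,0,.0954]),'slot',proj(s,F(0,150,106)))
a=cv2.resize(s['image'][225:325,180:300],None,fx=6,fy=6,interpolation=cv2.INTER_CUBIC); a=np.clip(a.astype(float)*1.3,0,255).astype(np.uint8); cv2.imwrite('pics/s9.png',a[:,:,::-1])"
```

```text
t 20.53 pos [0.6159 0.1269 0.2406] err mm [-0.47  1.62  0.57] rot err [-0.12  0.01 -0.34] j [  1.4  30.9  82.    0.1  67.  -19.9] F [ 0.4 -0.7 -1.1] M [-0.006 -0.148  0.044] open 0.378 gf 30.0
tip [231.26601309 259.54373423] slot [232.83675337 269.34686343]
```

View pics/s9.png

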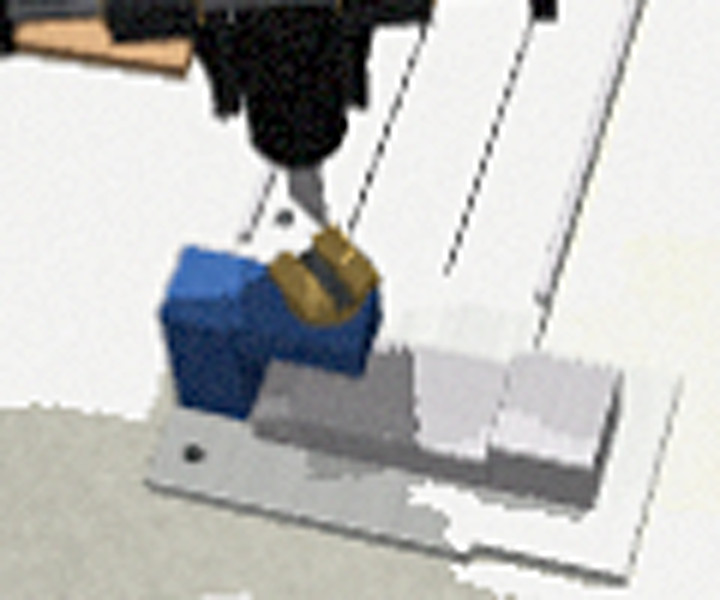

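```bash
python3 -c "
from plan import *
seq([((.6163,.1260,.2065),RY(111),1,4)])"
```

```text
5x [0.002, 0.001, 0.112, 0.0, 0.0, 0.0, 1]
```

Emit:
step_arm(steps=[[0.002,0.001,0.05,0,0,0,1],[0.002,0.001,0.09,0,0,0,1],[0.002,0.001,0.112,0,0,0,1],[0.002,0.001,0.112,0,0,0,1],[0.002,0.001,0.112,0,0,0,1]])

```text
time_s: 21.05
position: [0.6162, 0.1266, 0.2063]
tcp_rot: [[-0.359, 0.933, 0.001], [0.933, 0.359, 0.001], [0.0, 0.001, -1.0]]
force: [0.0, -0.2, -0.5]
opening: 0.38
grasp_force: 30.0
```

Emit:
step_arm(steps=[[0,0,0.006,0,0,0,1],[0,0,0.012,0,0,0,1],[0,0,0.018,0,0,0,1],[0,0,0.023,0,0,0,1],[0,0,0.023,0,0,0,1],[0,0,0.023,0,0,0,1]])

```text
time_s: 21.55
position: [0.616, 0.1264, 0.1988]
tcp_rot: [[-0.358, 0.934, -0.0], [0.934, 0.358, 0.0], [0.0, 0.0, -1.0]]
force: [-1.1, -0.1, -1.5]
opening: 0.382
grasp_force: 30.0
```

```bash
python3 -c "
from plan import *
p,R=load(); save([p[0],p[1],p[2]-.0069],R); st()"
```

```text
t 21.55 pos [0.616  0.1264 0.1988] err mm [-0.41  0.47 -0.64] rot err [ 0.01  0.01 -0.  ] j [  1.4  33.7  84.2   0.   62.1 -19.6] F [-1.1 -0.1 -1.5] M [-0.004 -0.103 -0.04 ] open 0.382 gf 30.0
```

Emit:
step_arm(steps=[[0,0,0.004,0,0,0,1],[0,0,0.008,0,0,0,1],[0,0,0.012,0,0,0,1],[0,0,0.014,0,0,0,1],[0,0,0.014,0,0,0,1],[0,0,0.014,0,0,0,1]])

```text
time_s: 22.05
position: [0.616, 0.1264, 0.1947]
tcp_rot: [[-0.358, 0.934, -0.0], [0.934, 0.358, 0.0], [0.0, 0.0, -1.0]]
force: [0.4, -0.1, -0.2]
opening: 0.378
grasp_force: 30.0
```

Emit:
step_arm(steps=[[0,0,0.002,0,0,0,1],[0,0,0.003,0,0,0,1],[0,0,0.003,0,0,0,1],[0,0,0.003,0,0,0,1]])

```text
time_s: 22.38
position: [0.6162, 0.1264, 0.194]
tcp_rot: [[-0.358, 0.934, 0.0], [0.934, 0.358, 0.0], [0.0, 0.001, -1.0]]
force: [-0.1, -0.5, -0.6]
opening: 0.376
grasp_force: 30.0
```

Emit:
step_arm(steps=[[0,0,0.002,0,0,0,1],[0,0,0.003,0,0,0,1],[0,0,0.003,0,0,0,1],[0,0,0.003,0,0,0,1]])

```text
time_s: 22.72
position: [0.6163, 0.1264, 0.1938]
tcp_rot: [[-0.358, 0.934, 0.001], [0.934, 0.358, 0.0], [-0.0, 0.001, -1.0]]
force: [-0.5, -0.7, 5.4]
opening: 0.385
grasp_force: 30.0
```

```bash
python3 -c "
from plan import *
p,R=load(); save([p[0],p[1],p[2]-.006],R); st()"
```

```text
t 22.72 pos [0.6163 0.1264 0.1938] err mm [-0.13  0.45  0.34] rot err [-0.05 -0.03 -0.01] j [  1.4  34.   84.5   0.   61.4 -19.6] F [-0.5 -0.7  5.4] M [-0.075  0.185 -0.014] open 0.385 gf 30.0
```

Emit:
step_arm(steps=[[0,0,-0.003,0,0,0,1],[0,0,-0.003,0,0,0.111,1],[0,0,-0.003,0,0,0.222,1],[0,0,-0.003,0,0,0.333,1],[0,0,-0.003,0,0,0.444,1],[0,0,-0.003,0,0,0.444,1],[0,0,-0.003,0,0,0.444,1]])

```text
time_s: 23.3
position: [0.6157, 0.1262, 0.1939]
tcp_rot: [[-0.02, 1.0, -0.001], [1.0, 0.02, -0.0], [-0.0, -0.001, -1.0]]
force: [-3.1, -0.3, 3.1]
opening: 0.385
grasp_force: 30.0
```

```bash
python3 -c "
from plan import *
p,R=load(); save([p[0],p[1],p[2]+.0009],RY(91)); st()
from h import *
s=cap('side'); np.save('s10.npy',s['image']);c=cap('top'); np.save('c10.npy',c['image'])"
```

```text
t 23.3 pos [0.6157 0.1262 0.1939] err mm [-0.73  0.28 -0.52] rot err [ 0.05 -0.   -0.13] j [ 1.4 34.  84.5 -0.  61.5  0.3] F [-3.1 -0.3  3.1] M [-0.202  0.339  0.033] open 0.385 gf 30.0
```

Emit:
step_arm(steps=[[0,0,0,0,0,0.111,1],[0,0,0.001,0,0,0.222,1],[0,0,0.001,0,0,0.333,1],[0,0,0.002,0,0,0.444,1],[0,0,0.002,0,0,0.555,1],[0,0,0.003,0,0,0.666,1],[0,0,0.003,0,0,0.777,1],[0,0,0.004,0,0,0.888,1]])

```text
time_s: 24.07
position: [0.6166, 0.1262, 0.1925]
tcp_rot: [[0.631, 0.776, 0.002], [0.776, -0.631, -0.0], [0.001, 0.001, -1.0]]
force: [-1.2, -1.6, 3.3]
opening: 0.381
grasp_force: 30.0
```

```bash
python3 -c "
from plan import *
p,R=load(); save([p[0],p[1],p[2]-.0012],RY(91-.888*45)); st()
from h import *
for n,c in(('t',cap('top')),('s',cap('side'))):
    hsv=cv2.cvtColor(c['image'],cv2.COLOR_RGB2HSV); H,S,V=[hsv[:,:,i].astype(int) for i in range(3)]
    m=(H>15)&(H<35)&(S>90); m[:,300:]=0
    for ce,a,r in comps(m,12): print(n,ce.round(1),a,np.round(r[1],1),round(r[2],1))
"
```

```text
t 24.07 pos [0.6166 0.1262 0.1925] err mm [ 0.23  0.25 -0.64] rot err [-0.07  0.05  0.15] j [ 1.4 34.1 84.5 -0.  61.3 40.5] F [-1.2 -1.6  3.3] M [-0.289  0.095  0.125] open 0.381 gf 30.0
t [215.3 174.3] 16 [4. 3.] 90.0
s [284.5 163.8] 120 [ 6.7 33.1] 61.1
s [178. 227.] 43 [10.6  7.1] 45.0
s [188.2 227.8] 58 [14.   8.8] 8.1
s [208.  226.5] 22 [4.2 7.1] 45.0
s [201.9 232.4] 39 [15.1  5.3] 11.3
s [224.9 251.5] 20 [3.6 8. ] 26.6
s [233.3 272.7] 107 [14.  12.3] 9.5
s [277.1 388.3] 471 [32.1 41.8] 70.0
```

Emit:
step_arm(steps=[[0,0,0,0,0,0.111,1],[0,0,0.001,0,0,0.222,1],[0,0,0.001,0,0,0.333,1],[0,0,0.002,0,0,0.444,1],[0,0,0.002,0,0,0.555,1],[0,0,0.003,0,0,0.666,1],[0,0,0.003,0,0,0.777,1],[0,0,0.004,0,0,0.888,1]])

```text
time_s: 24.83
position: [0.617, 0.1255, 0.1912]
tcp_rot: [[0.981, 0.192, 0.002], [0.192, -0.981, -0.001], [0.002, 0.002, -1.0]]
force: [0.8, -2.8, 0.9]
opening: 0.383
grasp_force: 30.0
```

Emit:
step_arm(steps=[[0,0,0,0,0,0.111,1],[0,0,0.001,0,0,0.222,1],[0,0,0.001,0,0,0.333,1],[0,0,0.002,0,0,0.444,1],[0,0,0.002,0,0,0.444,1],[0,0,0.002,0,0,0.444,1]])

```text
time_s: 25.33
position: [0.6167, 0.1253, 0.1906]
tcp_rot: [[0.989, -0.15, 0.001], [-0.15, -0.989, -0.002], [0.002, 0.001, -1.0]]
force: [2.0, -3.8, -0.8]
opening: 0.382
grasp_force: 30.1
```

```bash
python3 -c "
from plan import *
p,R=load(); save([p[0],p[1],p[2]-.0018],RY(91-.888*90-.444*45)); st()
from h import *
s=cap('side'); np.save('s11.npy',s['image'])
a=cv2.resize(s['image'][225:325,180:300],None,fx=6,fy=6,interpolation=cv2.INTER_CUBIC); a=np.clip(a.astype(float)*1.3,0,255).astype(np.uint8); cv2.imwrite('pics/s11.png',a[:,:,::-1])
"
```

```text
t 25.33 pos [0.6167 0.1253 0.1906] err mm [ 0.3  -0.62 -0.79] rot err [-0.08  0.09 -0.26] j [ 1.400e+00  3.430e+01  8.460e+01 -1.000e-01  6.110e+01  1.001e+02] F [ 2.  -3.8 -0.8] M [-1.093 -0.271  0.013] open 0.382 gf 30.1
```

View pics/s11.png

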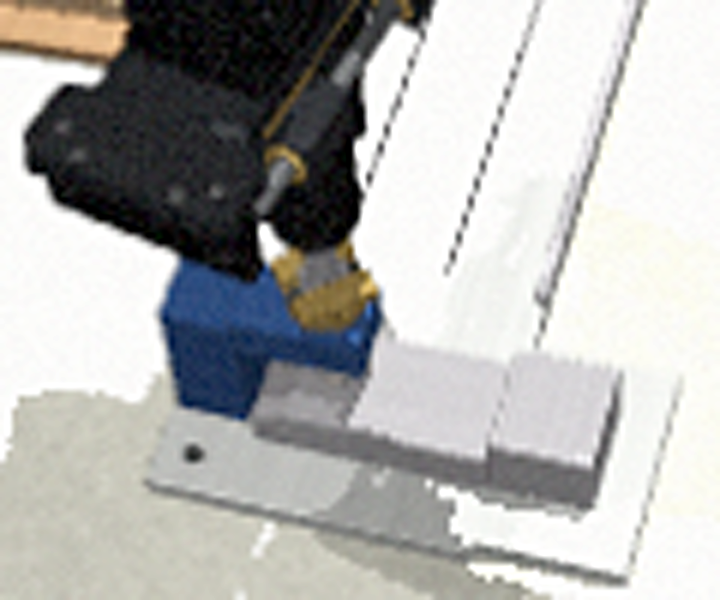

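```bash
python3 -c "
from plan import *
p,R=load(); x,y=.6163,.1258
y0=-8.9
seq([((x,y,.2065),RY(y0+5),1,2),((x,y,.22),RY(y0+48),1,0),((x,y,.22),RY(y0+92),1,0),((x,y,.22),RY(y0+136),1,0),((x,y,.22),RY(y0+175),1,0),((x,y,.2065),RY(y0+190),1,4)])
"
```

```text
3x [0.0, 0.001, -0.05, 0.0, 0.0, -0.111, 1]
7x [0.0, 0.0, -0.045, 0.0, 0.0, -0.956, 1]
7x [0.0, 0.0, 0.0, 0.0, 0.0, -0.977, 1]
7x [0.0, 0.0, 0.0, 0.0, 0.0, -0.978, 1]
1x [0.0, 0.0, 0.0, 0.0, 0.0, 0.0, 1]
6x [0.0, 0.0, 0.0, 0.0, 0.0, -0.867, 1]
7x [0.0, 0.0, 0.045, 0.0, 0.0, -0.333, 1]
```

Emit:
step_arm(steps=[[0,0.001,0,0,0,-0.111,1],[0,0.001,-0.02,0,0,-0.111,1],[0,0.001,-0.05,0,0,-0.111,1],[0,0.001,-0.05,0,0,-0.111,1]])

```text
time_s: 25.72
position: [0.6164, 0.1272, 0.2077]
tcp_rot: [[0.998, -0.069, 0.002], [-0.069, -0.998, 0.003], [0.002, -0.003, -1.0]]
force: [0.6, 0.2, -0.6]
opening: 0.382
grasp_force: 30.0
```

Emit:
step_arm(steps=[[0,0,-0.045,0,0,-0.01,1],[0,0,-0.045,0,0,-0.956,1],[0,0,-0.045,0,0,-0.956,1],[0,0,-0.045,0,0,-0.956,1],[0,0,-0.045,0,0,-0.956,1],[0,0,-0.045,0,0,-0.956,1],[0,0,-0.045,0,0,-0.956,1],[0,0,-0.045,0,0,-0.956,1]])

```text
time_s: 26.38
position: [0.6152, 0.1271, 0.2196]
tcp_rot: [[0.775, 0.632, -0.001], [0.632, -0.775, 0.002], [0.0, -0.002, -1.0]]
force: [-0.5, -0.2, -1.5]
opening: 0.383
grasp_force: 30.0
```

Emit:
step_arm(steps=[[0,0,0,0,0,-0.977,1],[0,0,0,0,0,-0.977,1],[0,0,0,0,0,-0.977,1],[0,0,0,0,0,-0.977,1],[0,0,0,0,0,-0.977,1],[0,0,0,0,0,-0.977,1],[0,0,0,0,0,-0.977,1]])

```text
time_s: 26.97
position: [0.6155, 0.1268, 0.2195]
tcp_rot: [[0.121, 0.993, -0.001], [0.993, -0.121, 0.001], [0.001, -0.001, -1.0]]
force: [-0.3, 0.4, -1.3]
opening: 0.383
grasp_force: 30.0
```

Emit:
step_arm(steps=[[0,0,0,0,0,-0.978,1],[0,0,0,0,0,-0.978,1],[0,0,0,0,0,-0.978,1],[0,0,0,0,0,-0.978,1],[0,0,0,0,0,-0.978,1],[0,0,0,0,0,-0.978,1],[0,0,0,0,0,-0.978,1]])

```text
time_s: 27.55
position: [0.6157, 0.1265, 0.2194]
tcp_rot: [[-0.602, 0.799, -0.0], [0.799, 0.602, 0.001], [0.001, 0.0, -1.0]]
force: [0.2, -0.5, -1.6]
opening: 0.383
grasp_force: 30.0
```

Emit:
step_arm(steps=[[0,0,0,0,0,-0.867,1],[0,0,0,0,0,-0.867,1],[0,0,0,0,0,-0.867,1],[0,0,0,0,0,-0.867,1],[0,0,0,0,0,-0.867,1],[0,0,0,0,0,-0.867,1]])

```text
time_s: 28.05
position: [0.6158, 0.1264, 0.2194]
tcp_rot: [[-0.97, 0.242, -0.0], [0.242, 0.97, 0.001], [0.0, 0.001, -1.0]]
force: [0.6, 0.5, -0.4]
opening: 0.379
grasp_force: 30.0
```

Emit:
step_arm(steps=[[0,0,0.045,0,0,-0.333,1],[0,0,0.045,0,0,-0.333,1],[0,0,0.045,0,0,-0.333,1],[0,0,0.045,0,0,-0.333,1],[0,0,0.045,0,0,-0.333,1],[0,0,0.045,0,0,-0.333,1],[0,0,0.045,0,0,-0.333,1]])

```text
time_s: 28.63
position: [0.6162, 0.1262, 0.2062]
tcp_rot: [[-1.0, -0.017, 0.001], [-0.017, 1.0, 0.0], [-0.001, 0.0, -1.0]]
force: [0.7, 0.9, -1.1]
opening: 0.379
grasp_force: 30.0
```

```bash
python3 -c "
from plan import *
st()
from h import *
c=cap('side'); hsv=cv2.cvtColor(c['image'],cv2.COLOR_RGB2HSV); H,S,V=[hsv[:,:,i].astype(int) for i in range(3)]
np.save('s12.npy',c['image'])
m=((H>15)&(H<35)&(S>90))[255:285,215:252]
print('\n'.join(''.join('#' if x else '.' for x in r) for r in m))
print(proj(c,F(0,150,103)))
"
```

```text
t 28.63 pos [0.6162 0.1262 0.2062] err mm [-0.15  0.5  -0.15] rot err [-0.03 -0.05  0.13] j [  1.4  33.2  83.8   0.   62.9 -89.6] F [ 0.7  0.9 -1.1] M [ 0.076 -0.105  0.012] open 0.379 gf 30.0
.....................................
...................###...............
...............#.....................
..................#..................
.....................................
.....................................
.....................................
..............#......................
.....................................
.....................#...............
.....................##..............
.....................###.............
............#.........##.............
...........##.........##.............
..........###........#...............
...........###..###....###...........
...........######....######..........
............###...#########..........
............#...############.........
..............##############.........
..............############...........
.............############............
..............###########............
...............#########.............
................####.#...............
.....................................
.....................................
.....................................
.....................................
.....................................
[232.95125167 270.119969  ]
```

Emit:
step_arm(steps=[[0,0,0.006,0,0,0,1],[0,0,0.012,0,0,0,1],[0,0,0.018,0,0,0,1],[0,0,0.024,0,0,0,1],[0,0,0.03,0,0,0,1],[0,0,0.036,0,0,0,1],[0,0,0.036,0,0,0,1],[0,0,0.036,0,0,0,1]])

```text
time_s: 29.35
position: [0.6159, 0.1261, 0.1948]
tcp_rot: [[-1.0, -0.019, -0.0], [-0.019, 1.0, 0.0], [0.0, 0.0, -1.0]]
force: [-0.4, -0.0, -0.6]
opening: 0.38
grasp_force: 30.0
```

Emit:
step_arm(steps=[[0,0,0.003,0,0,0,1],[0,0,0.006,0,0,0,1],[0,0,0.009,0,0,0,1],[0,0,0.011,0,0,0,1],[0,0,0.011,0,0,0,1]])

```text
time_s: 29.77
position: [0.6159, 0.1261, 0.1916]
tcp_rot: [[-1.0, -0.019, -0.0], [-0.019, 1.0, 0.0], [0.0, 0.0, -1.0]]
force: [0.1, 0.3, 0.7]
opening: 0.379
grasp_force: 30.0
```

```bash
python3 -c "
from plan import *
p,R=load(); save([p[0],p[1],p[2]-.047*.3],R); st()"
```

```text
t 29.77 pos [0.6159 0.1261 0.1916] err mm [-0.46  0.44 -0.72] rot err [-0.02  0.01  0.  ] j [  1.4  34.2  84.6   0.   61.2 -89.7] F [0.1 0.3 0.7] M [ 0.098 -0.114 -0.012] open 0.379 gf 30.0
```

Emit:
step_arm(steps=[[0,0,0.001,0,0,0,1],[0,0,0.002,0,0,0,1],[0,0,0.003,0,0,0,1],[0,0,0.003,0,0,0,1],[0,0,0.003,0,0,0,1]])

```text
time_s: 30.18
position: [0.616, 0.1262, 0.1908]
tcp_rot: [[-1.0, -0.019, 0.0], [-0.019, 1.0, 0.0], [-0.0, 0.0, -1.0]]
force: [-0.9, 0.9, -1.3]
opening: 0.383
grasp_force: 30.0
```

Emit:
step_arm(steps=[[0,0,0.001,0,0,0,1],[0,0,0.002,0,0,0,1],[0,0,0.002,0,0,0,1],[0,0,0.002,0,0,0,1]])

```text
time_s: 30.52
position: [0.6161, 0.1261, 0.1905]
tcp_rot: [[-1.0, -0.019, 0.001], [-0.019, 1.0, 0.0], [-0.001, 0.0, -1.0]]
force: [0.2, 1.5, 0.6]
opening: 0.382
grasp_force: 30.0
```

Emit:
step_arm(steps=[[0,0,0.001,0,0,0,1],[0,0,0.002,0,0,0,1],[0,0,0.002,0,0,0,1],[0,0,0.002,0,0,0,1]])

```text
time_s: 30.85
position: [0.6163, 0.1261, 0.1904]
tcp_rot: [[-1.0, -0.019, 0.001], [-0.019, 1.0, 0.0], [-0.001, 0.0, -1.0]]
force: [-0.9, 0.4, 5.2]
opening: 0.38
grasp_force: 30.0
```

```bash
python3 -c "
from plan import *
p,R=load(); save([p[0],p[1],p[2]-.007*.3],R); st()"
```

```text
t 30.85 pos [0.6163 0.1261 0.1904] err mm [-0.01  0.47  0.17] rot err [-0.02 -0.07 -0.  ] j [  1.4  34.3  84.6   0.   61.  -89.7] F [-0.9  0.4  5.2] M [ 0.129  0.094 -0.046] open 0.38 gf 30.0
```

Emit:
step_arm(steps=[[0,0,-0.002,0,0,0,1],[0,0,-0.002,0,0,0.111,1],[0,0,-0.002,0,0,0.222,1],[0,0,-0.001,0,0,0.333,1],[0,0,-0.001,0,0,0.444,1],[0,0,0,0,0,0.555,1],[0,0,0,0,0,0.666,1],[0,0,0.001,0,0,0.777,1]])

```text
time_s: 31.52
position: [0.6167, 0.1258, 0.1896]
tcp_rot: [[-0.828, 0.561, 0.002], [0.561, 0.828, -0.0], [-0.002, 0.001, -1.0]]
force: [-0.1, -1.1, 4.2]
opening: 0.376
grasp_force: 30.0
```

Emit:
step_arm(steps=[[0,0,0,0,0,0.111,1],[0,0,0.001,0,0,0.222,1],[0,0,0.001,0,0,0.333,1],[0,0,0.002,0,0,0.444,1],[0,0,0.002,0,0,0.555,1],[0,0,0.003,0,0,0.666,1],[0,0,0.003,0,0,0.777,1],[0,0,0.004,0,0,0.888,1]])

```text
time_s: 32.18
position: [0.6171, 0.1254, 0.1882]
tcp_rot: [[-0.275, 0.961, 0.003], [0.961, 0.275, -0.001], [-0.002, 0.002, -1.0]]
force: [1.5, -2.4, 2.6]
opening: 0.384
grasp_force: 30.0
```

Emit:
step_arm(steps=[[0,0,0,0,0,0.111,1],[0,0,0.001,0,0,0.222,1],[0,0,0.001,0,0,0.222,1],[0,0,0.001,0,0,0.222,1],[0,0,0.001,0,0,0.222,1]])

```text
time_s: 32.6
position: [0.6169, 0.1255, 0.1879]
tcp_rot: [[-0.11, 0.994, 0.002], [0.994, 0.11, -0.001], [-0.001, 0.002, -1.0]]
force: [1.7, -2.2, 0.8]
opening: 0.385
grasp_force: 30.0
```

```bash
python3 -c "
from plan import *
p,R=load(); save([p[0],p[1],p[2]-.006*.3],RY(-8.9+190-45*(.777+.888+.222))); st()"
```

```text
t 32.6 pos [0.6169 0.1255 0.1879] err mm [ 0.59 -0.14 -0.44] rot err [-0.13 -0.06 -0.11] j [ 1.4 34.5 84.7 -0.1 60.7 -4.9] F [ 1.7 -2.2  0.8] M [-0.708 -0.615  0.026] open 0.385 gf 30.0
```

Emit:
step_arm(steps=[[0,0,0,0,0,-0.111,1],[0,0,0,0,0,-0.111,1],[0,0,0,0,0,-0.111,1]])

```text
time_s: 32.85
position: [0.6162, 0.1261, 0.1879]
tcp_rot: [[-0.193, 0.981, 0.001], [0.981, 0.193, 0.0], [0.0, 0.001, -1.0]]
force: [1.2, -1.7, 1.0]
opening: 0.38
grasp_force: 30.0
```

Emit:
step_arm(steps=[[0,0,0.001,0,0,0,1],[0,0,0.001,0,0,0,1],[0,0,0.001,0,0,0,1]])

```text
time_s: 33.1
position: [0.6162, 0.1261, 0.1878]
tcp_rot: [[-0.193, 0.981, 0.001], [0.981, 0.193, 0.0], [0.0, 0.001, -1.0]]
force: [0.5, -2.5, 3.6]
opening: 0.383
grasp_force: 30.0
```

Emit:
step_arm(steps=[[0,0,0.002,0,0,0,1],[0,0,0.002,0,0,0,1],[0,0,0.002,0,0,0,1]])

```text
time_s: 33.35
position: [0.6162, 0.1261, 0.1878]
tcp_rot: [[-0.194, 0.981, 0.001], [0.981, 0.194, 0.0], [0.0, 0.001, -1.0]]
force: [0.8, -1.7, 7.0]
opening: 0.38
grasp_force: 30.0
```

Emit:
step_arm(steps=[[0,0,0.002,0,0,0,1],[0,0,0.002,0,0,0,1],[0,0,0.002,0,0,0,1]])

```text
time_s: 33.6
position: [0.6162, 0.1261, 0.1877]
tcp_rot: [[-0.194, 0.981, 0.001], [0.981, 0.194, 0.0], [-0.0, 0.001, -1.0]]
force: [-0.2, -2.0, 8.4]
opening: 0.378
grasp_force: 30.0
```

```bash
python3 -c "
from plan import *
p,R=load(); save([p[0],p[1],p[2]-.005*.3],RY(-8.9+190-45*(.777+.888+.222-.111))); st()"
```

```text
t 33.6 pos [0.6162 0.1261 0.1877] err mm [-0.1   0.45  0.79] rot err [-0.07 -0.    0.02] j [ 1.4 34.5 84.8  0.  60.7 -9.8] F [-0.2 -2.   8.4] M [-0.546  0.006  0.043] open 0.378 gf 30.0
```

```bash
python3 -c "
from plan import *
p,R=load(); x,y=.6163,.1258; y0=-8.9+190-45*(.777+.888+.222-.111); print(y0)
seq([((x,y,.26),R,1,2),((.60,.23,.26),RY(142),1,0),((.571,.3357,.24),RY(184),1,4),((.571,.3357,.108),RY(184),1,4)])
"
```

```text
101.17999999999999
4x [0.001, 0.0, -0.244, 0.0, 0.0, 0.0, 1]
6x [0.351, 0.014, 0.0, 0.0, 0.0, -0.907, 1]
8x [0.293, 0.218, 0.067, 0.0, 0.0, -0.933, 1]
8x [0.0, 0.0, 0.44, 0.0, 0.0, 0.0, 1]
```

Emit:
step_arm(steps=[[0.001,0,-0.03,0,0,0,1],[0.001,0,-0.1,0,0,0,1],[0.001,0,-0.18,0,0,0,1],[0.001,0,-0.244,0,0,0,1],[0.001,0,-0.244,0,0,0,1]])

```text
time_s: 34.02
position: [0.6172, 0.1274, 0.263]
tcp_rot: [[-0.194, 0.981, 0.005], [0.981, 0.194, 0.002], [0.001, 0.006, -1.0]]
force: [0.7, -0.6, -1.0]
opening: 0.384
grasp_force: 30.0
```

Emit:
step_arm(steps=[[0.351,0.014,0,0,0,-0.907,1],[0.351,0.014,0,0,0,-0.907,1],[0.351,0.014,0,0,0,-0.907,1],[0.351,0.014,0,0,0,-0.907,1],[0.351,0.014,0,0,0,-0.907,1],[0.351,0.014,0,0,0,-0.907,1]])

```text
time_s: 34.52
position: [0.5975, 0.2317, 0.2571]
tcp_rot: [[-0.792, 0.61, -0.005], [0.61, 0.792, 0.0], [0.005, -0.003, -1.0]]
force: [-0.2, -0.1, -1.3]
opening: 0.382
grasp_force: 30.0
```

Emit:
step_arm(steps=[[0.293,0.218,0.067,0,0,-0.933,1],[0.293,0.218,0.067,0,0,-0.933,1],[0.293,0.218,0.067,0,0,-0.933,1],[0.293,0.218,0.067,0,0,-0.933,1],[0.293,0.218,0.067,0,0,-0.933,1],[0.293,0.218,0.067,0,0,-0.933,1],[0.293,0.218,0.067,0,0,-0.933,1],[0.293,0.218,0.067,0,0,-0.933,1]])

```text
time_s: 35.18
position: [0.5693, 0.3362, 0.2376]
tcp_rot: [[-0.998, -0.066, -0.004], [-0.066, 0.998, -0.0], [0.004, -0.0, -1.0]]
force: [-0.0, -0.7, -2.4]
opening: 0.379
grasp_force: 30.0
```

```bash
python3 -c "
from plan import *
p,R=load(); save([p[0],p[1],p[2]+.44*.3],R); s0=st()
from h import *
s=cap('side');c=cap('top')
p=s0['position'];print('tip exp',proj(s,p-[0,0,.0954]))
# gauge & spool check in side view
d=np.abs(s['image'].astype(int)-np.load('s9.npy').astype(int)).sum(2); print(d[280:325,220:290].mean(), d[370:410,255:300].mean())
print('stand rim exp',proj(s,[.571,.3357,.055]))
g=cv2.cvtColor(s['image'],cv2.COLOR_RGB2GRAY); print(g[360:386:2,200:240:2])
"
```

```text
t 35.18 pos [0.5693 0.3362 0.2376] err mm [-1.72  0.46 -2.38] rot err [0.   0.23 0.17] j [ 20.9  33.7  76.9   0.1  69.5 -73. ] F [-0.  -0.7 -2.4] M [ 0.109 -0.122  0.006] open 0.379 gf 30.0
tip exp [216.30231015 354.60304661]
111.23269841269841 65.64666666666666
stand rim exp [220.59032088 372.09529072]
[[ 57  92  62  61  54  20 164 162 209 160 207 202 205 206 205 205 205 205
  204 203]
 [ 62  53  61  59  51   0 163 165 165 167 164 208 205 204 205 205 206 206
  205 203]
 [ 65  67  57  59  38  10 152 172 169 163 160 186 206 205 204 204 205 204
  206 205]
 [ 43  57  55  37  29   4  30  79  80  84 137 136 130 144 210 203 204 206
  203 204]
 [ 27  27  19  19  28   9  15  79  80  53  52  51  77  86 124 186 198 202
  206 207]
 [  0  12   5  11   7  11  28  72  52  58  57  55  61  67  82 127 131 131
  130 145]
 [176 174 161 116  30   1  49  41  47  60  50  61  60  51  85  89 137 135
  135 134]
 [169 167 168 168 126  83  80  45  52  58  56  52  55  53  87  65 119 121
  136 134]
 [169 165 162 169  94  77  87  32  46  54  56  72  73  57  86  41 124 118
  119 137]
 [165 163 165 162  82  83  89  61  45  73  69  64  89  87  93  40  95 122
  122 129]
 [164 166 164 156  84  86  79  86  74  71  67  79  80  90  44  46  46  71
   66  66]
 [165 166 166 121  87  85  54  79  91  89  90  91  83  48  50  45  39  72
   64  73]
 [165 165 167  79  82  84  75  54  52  51  60  51  57  50  53  48  47  66
   72  65]]
```

Emit:
step_arm(steps=[[0,0,0.07,0,0,0,1],[0,0,0.14,0,0,0,1],[0,0,0.2,0,0,0,1],[0,0,0.26,0,0,0,1],[0,0,0.32,0,0,0,1],[0,0,0.38,0,0,0,1],[0,0,0.42,0,0,0,1],[0,0,0.44,0,0,0,1]])

```text
time_s: 35.95
position: [0.5696, 0.3356, 0.1053]
tcp_rot: [[-0.998, -0.068, -0.004], [-0.068, 0.998, -0.001], [0.004, -0.001, -1.0]]
force: [0.1, 0.1, 11.5]
opening: 0.382
grasp_force: 30.0
```

Emit:
step_arm(steps=[[0,0,0.003,0,0,0,1],[0,0,0.006,0,0,0,1],[0,0,0.006,0,0,0,1],[0,0,0.006,0,0,0,1]])

```text
time_s: 36.28
position: [0.5712, 0.3364, 0.1065]
tcp_rot: [[-0.998, -0.069, 0.001], [-0.069, 0.998, 0.001], [-0.001, 0.001, -1.0]]
force: [-0.3, 0.3, -1.0]
opening: 0.38
grasp_force: 30.0
```

```bash
python3 -c "
from plan import *
p,R=load(); save([p[0],p[1],p[2]-.446*.3],R); s0=st()"
```

```text
t 36.28 pos [0.5712 0.3364 0.1065] err mm [0.16 0.67 0.32] rot err [-0.05 -0.09  0.03] j [ 20.8  42.7  82.5   0.   54.7 -73.1] F [-0.3  0.3 -1. ] M [ 0.087 -0.164 -0.029] open 0.38 gf 30.0
```

```bash
python3 -c "
from plan import *
p,R=load(); Q=F(-82,148.5,0)
seq([((p[0],p[1],.1055),R,1,2),((p[0],p[1],.1055),R,-1,6),((p[0],p[1],.22),R,-1,1),((Q[0],Q[1],.22),RY(182.54),-1,3)])
"
```

```text
3x [0.0, 0.0, 0.002, 0.0, 0.0, 0.0, 1]
7x [0.0, 0.0, 0.0, 0.0, 0.0, 0.0, -1]
4x [0.0, 0.0, -0.381, 0.0, 0.0, 0.0, -1]
8x [0.171, -0.708, 0.0, 0.0, 0.0, 0.032, -1]
```

Emit:
step_arm(steps=[[0,0,0.002,0,0,0,1],[0,0,0.002,0,0,0,1],[0,0,0.002,0,0,0,1]])

```text
time_s: 36.53
position: [0.5708, 0.3363, 0.1054]
tcp_rot: [[-0.998, -0.069, 0.001], [-0.069, 0.998, 0.001], [-0.001, 0.001, -1.0]]
force: [0.9, 0.6, -1.5]
opening: 0.381
grasp_force: 30.0
```

Emit:
step_arm(steps=[[0,0,0,0,0,0,-1],[0,0,0,0,0,0,-1],[0,0,0,0,0,0,-1],[0,0,0,0,0,0,-1],[0,0,0,0,0,0,-1],[0,0,0,0,0,0,-1],[0,0,0,0,0,0,-1],[0,0,0,0,0,0,-1]])

```text
time_s: 37.2
position: [0.5707, 0.3363, 0.1051]
tcp_rot: [[-0.998, -0.069, 0.0], [-0.069, 0.998, 0.0], [-0.0, 0.0, -1.0]]
force: [1.1, 0.6, -0.1]
opening: 0.906
grasp_force: 0.0
```

Emit:
step_arm(steps=[[0,0,-0.381,0,0,0,-1],[0,0,-0.381,0,0,0,-1],[0,0,-0.381,0,0,0,-1],[0,0,-0.381,0,0,0,-1],[0,0,-0.381,0,0,0,-1]])

```text
time_s: 37.62
position: [0.572, 0.3367, 0.2222]
tcp_rot: [[-0.998, -0.069, 0.006], [-0.069, 0.998, 0.002], [-0.006, 0.002, -1.0]]
force: [0.4, -0.4, -0.3]
opening: 1.003
grasp_force: 0.0
```

Emit:
step_arm(steps=[[0.171,-0.708,0,0,0,0.032,-1],[0.171,-0.708,0,0,0,0.032,-1],[0.171,-0.708,0,0,0,0.032,-1],[0.171,-0.708,0,0,0,0.032,-1],[0.171,-0.708,0,0,0,0.032,-1],[0.171,-0.708,0,0,0,0.032,-1],[0.171,-0.708,0,0,0,0.032,-1],[0.171,-0.708,0,0,0,0.032,-1]])

```text
time_s: 38.28
position: [0.5337, 0.1206, 0.2183]
tcp_rot: [[-0.999, -0.042, -0.002], [-0.042, 0.999, 0.001], [0.002, 0.001, -1.0]]
force: [0.0, -0.2, 0.3]
opening: 0.997
grasp_force: 0.0
```

```bash
python3 -c "
from plan import *
st()
from h import *
s=cap('side'); np.save('s13.npy',s['image'])
g=cv2.cvtColor(s['image'],cv2.COLOR_RGB2GRAY)
hsv=cv2.cvtColor(s['image'],cv2.COLOR_RGB2HSV); H,S,V=[hsv[:,:,i].astype(int) for i in range(3)]
m=(V<60)&(S<90)&(np.arange(420)[:,None]>330)&(np.arange(560)<340)
for ce,a,r in comps(m,80): print(ce.round(1),a,np.round(r[1],1))
m=((H>15)&(H<35)&(S>90))[255:285,215:252]
print('\n'.join(''.join('#' if x else '.' for x in r) for r in m))
# gauge block corners expected
for q in [(-108,170.5,44),(-108,126.5,44),(-68,126.5,44),(-68,170.5,44),(-108,170.5,10)]: print(q,proj(s,F(*q)).round(1))
print(g[284:312:2,255:295:2])
"
```

```text
t 38.28 pos [0.5337 0.1206 0.2183] err mm [-0.82  0.37 -1.54] rot err [-0.07  0.11  0.12] j [  1.   26.4  95.    0.1  58.6 -91.5] F [ 0.  -0.2  0.3] M [ 0.053 -0.131  0.019] open 0.997 gf 0.0
[156.4 342.4] 90 [ 9. 20.]
[217.4 365. ] 261 [27.6 17.4]
[223.  385.6] 171 [13.5 20.2]
[281.6 407.3] 585 [25. 30.]
.....................................
.....................................
.....................................
.....................................
..........................#..........
.....................................
.................................#...
.....................................
...........................#........#
...................##................
..................####...............
.................######..............
.................#######.............
.................########............
............#......#######...........
...........####....########..........
..........######....########.........
..........########....######.........
...........########....#####.........
............########....###..........
.............########....#.......
[... 995 characters left out ...]
 176 178
  147 181]
 [113 117 114 181 109 177 172 168 168 170 171 165 172  66 183 176 178 182
  126 182]
 [113 113 109  96 112 142 173 170 171 167 170 168 177  76 181 178 177 177
  174 181]
 [ 99 111 146  93  84  98 129 134 178 175 170 172 103 111 178 176 180 166
  182 182]
 [ 80  78  80  68  77  77  77  77  73  84 122 136  62 179 177 179 180 135
  182 178]
 [ 78  75  75  70  76  79  81  81  79  81  74  75  74 182 177 179 177 154
  180 181]
 [135 126 114  99  88  74  75  81  76  77  79  77  83 181 181 179 178 181
  181 182]
 [136 130 134 134 136 134 131 111  91  74  74  75 153 180 179 179 160 184
  181 180]
 [135 131 134 129 136 132 137 133 133 133 133 134 180 181 181 181 142 184
  180 181]]
```

```bash
python3 -c "
from plan import *
from h import *
s=cap('side'); print('spool',onz(s,281.6,407.3,.05))
p,R=load(); Q=F(-82,148.5,0)
seq([((Q[0],Q[1],.0420),RY(182.54),-1,4),((Q[0],Q[1],.0420),RY(182.54),1,7)])
"
```

```text
spool [0.4343133  0.36757098 0.05      ]
8x [0.0, 0.0, 0.593, 0.0, 0.0, 0.0, -1]
8x [0.0, 0.0, 0.0, 0.0, 0.0, 0.0, 1]
```

Emit:
step_arm(steps=[[0,0,0.1,0,0,0,-1],[0,0,0.2,0,0,0,-1],[0,0,0.3,0,0,0,-1],[0,0,0.4,0,0,0,-1],[0,0,0.48,0,0,0,-1],[0,0,0.55,0,0,0,-1],[0,0,0.585,0,0,0,-1],[0,0,0.593,0,0,0,-1]])

```text
time_s: 39.05
position: [0.533, 0.1223, 0.0391]
tcp_rot: [[-0.999, -0.046, -0.004], [-0.046, 0.999, 0.0], [0.004, 0.001, -1.0]]
force: [-0.7, 0.6, 0.1]
opening: 1.001
grasp_force: 0.0
```

Emit:
step_arm(steps=[[0,0,0,0,0,0,1],[0,0,0,0,0,0,1],[0,0,0,0,0,0,1],[0,0,0,0,0,0,1],[0,0,0,0,0,0,1],[0,0,0,0,0,0,1],[0,0,0,0,0,0,1],[0,0,0,0,0,0,1]])

```text
time_s: 39.72
position: [0.5344, 0.1207, 0.0418]
tcp_rot: [[-0.999, -0.044, 0.001], [-0.044, 0.999, 0.0], [-0.001, 0.0, -1.0]]
force: [-0.0, -0.3, 2.7]
opening: 0.503
grasp_force: 30.0
```

Emit:
step_arm(steps=[[0,0,0,0,0,0,1],[0,0,0,0,0,0,1],[0,0,0,0,0,0,1],[0,0,0,0,0,0,1],[0,0,0,0,0,0,1],[0,0,0,0,0,0,1]])

```text
time_s: 40.22
position: [0.5344, 0.1207, 0.0418]
tcp_rot: [[-0.999, -0.044, 0.001], [-0.044, 0.999, 0.0], [-0.001, 0.0, -1.0]]
force: [-0.6, -1.3, 4.8]
opening: 0.503
grasp_force: 30.0
```

```bash
python3 -c "
from plan import *
st()
A=F(-202,148.5,0)
seq([((A[0],A[1],.0420),RY(182.54),1,4),((A[0],A[1],.10),RY(182.54),1,1),((.41,.134,.10),RY(138),1,0),((.41,.134,.10),RY(93),1,2),((.41,.134,.0325),RY(93),1,4)])
"
```

```text
t 40.22 pos [0.5344 0.1207 0.0418] err mm [-0.16  0.45 -0.19] rot err [-0.01 -0.03  0.01] j [  1.   42.7 101.4   0.   35.9 -91.5] F [-0.6 -1.3  4.8] M [-0.019 -0.047 -0.064] open 0.503 gf 30.0
8x [0.4, 0.0, 0.0, 0.0, 0.0, 0.0, 1]
3x [0.0, 0.0, -0.193, 0.0, 0.0, 0.0, 1]
7x [0.013, 0.063, 0.0, 0.0, 0.0, 0.978, 1]
1x [0.001, 0.001, 0.0, 0.0, 0.0, 0.012, 1]
7x [0.0, 0.0, 0.0, 0.0, 0.0, 0.978, 1]
3x [0.0, 0.0, 0.0, 0.0, 0.0, 0.022, 1]
6x [0.0, 0.0, 0.225, 0.0, 0.0, 0.0, 1]
```

First a small pull, to feel the drag, then the rest.

Emit:
step_arm(steps=[[0.02,0,0,0,0,0,1],[0.05,0,0,0,0,0,1]])

```text
time_s: 40.38
position: [0.5226, 0.1201, 0.0418]
tcp_rot: [[-0.999, -0.044, 0.008], [-0.044, 0.999, 0.001], [-0.008, 0.0, -1.0]]
force: [4.9, -0.4, 1.1]
opening: 0.505
grasp_force: 30.0
```

Emit:
step_arm(steps=[[0.05,0,0,0,0,0,1],[0.1,0,0,0,0,0,1],[0.15,0,0,0,0,0,1],[0.2,0,0,0,0,0,1],[0.26,0,0,0,0,0,1],[0.32,0,0,0,0,0,1],[0.35,0,0,0,0,0,1],[0.35,0,0,0,0,0,1]])

```text
time_s: 41.05
position: [0.4108, 0.1156, 0.0414]
tcp_rot: [[-0.999, -0.044, -0.005], [-0.044, 0.999, 0.0], [0.005, 0.001, -1.0]]
force: [-2.9, 0.1, 1.6]
opening: 0.505
grasp_force: 30.0
```

Emit:
step_arm(steps=[[0,0,-0.193,0,0,0,1],[0,0,-0.193,0,0,0,1],[0,0,-0.193,0,0,0,1]])

```text
time_s: 41.3
position: [0.416, 0.1156, 0.1005]
tcp_rot: [[-0.999, -0.044, 0.003], [-0.044, 0.999, 0.0], [-0.003, 0.0, -1.0]]
force: [0.7, -0.4, -3.0]
opening: 0.502
grasp_force: 30.0
```

Emit:
step_arm(steps=[[0.013,0.063,0,0,0,0.978,1],[0.013,0.063,0,0,0,0.978,1],[0.013,0.063,0,0,0,0.978,1],[0.013,0.063,0,0,0,0.978,1],[0.013,0.063,0,0,0,0.978,1],[0.013,0.063,0,0,0,0.978,1],[0.013,0.063,0,0,0,0.978,1]])

```text
time_s: 41.88
position: [0.4093, 0.1342, 0.0985]
tcp_rot: [[-0.747, 0.665, -0.002], [0.665, 0.747, 0.0], [0.001, -0.001, -1.0]]
force: [-0.5, 0.0, -3.4]
opening: 0.5
grasp_force: 30.0
```

Emit:
step_arm(steps=[[0.001,0.001,0,0,0,0.012,1]])

```text
time_s: 41.97
position: [0.4094, 0.1346, 0.0986]
tcp_rot: [[-0.744, 0.668, -0.001], [0.668, 0.744, 0.0], [0.001, -0.001, -1.0]]
force: [-0.5, 0.3, -4.1]
opening: 0.503
grasp_force: 30.0
```

Emit:
step_arm(steps=[[0,0,0,0,0,0.978,1],[0,0,0,0,0,0.978,1],[0,0,0,0,0,0.978,1],[0,0,0,0,0,0.978,1],[0,0,0,0,0,0.978,1],[0,0,0,0,0,0.978,1],[0,0,0,0,0,0.978,1]])

```text
time_s: 42.55
position: [0.4096, 0.1346, 0.099]
tcp_rot: [[-0.068, 0.998, -0.0], [0.998, 0.068, 0.0], [0.0, -0.0, -1.0]]
force: [-0.1, -0.1, -3.9]
opening: 0.502
grasp_force: 30.0
```

Emit:
step_arm(steps=[[0,0,0,0,0,0.022,1],[0,0,0,0,0,0.022,1],[0,0,0,0,0,0.022,1]])

```text
time_s: 42.8
position: [0.4096, 0.1346, 0.0992]
tcp_rot: [[-0.054, 0.999, -0.0], [0.999, 0.054, 0.0], [0.0, -0.0, -1.0]]
force: [-0.4, 0.8, -3.4]
opening: 0.502
grasp_force: 30.0
```

Emit:
step_arm(steps=[[0,0,0.05,0,0,0,1],[0,0,0.1,0,0,0,1],[0,0,0.15,0,0,0,1],[0,0,0.2,0,0,0,1],[0,0,0.22,0,0,0,1],[0,0,0.225,0,0,0,1],[0,0,0.225,0,0,0,1]])

```text
time_s: 43.38
position: [0.4096, 0.1346, 0.0318]
tcp_rot: [[-0.053, 0.999, -0.0], [0.999, 0.053, 0.0], [0.0, -0.0, -1.0]]
force: [0.1, -0.2, -3.2]
opening: 0.503
grasp_force: 30.0
```

```bash
python3 -c "
from plan import *
st()
"
```

```text
t 43.38 pos [0.4096 0.1346 0.0318] err mm [-0.36  0.55 -0.54] rot err [ 0.01  0.02 -0.06] j [3.300e+00 4.080e+01 1.184e+02 1.000e-01 2.080e+01 2.000e-01] F [ 0.1 -0.2 -3.2] M [ 0.032 -0.09   0.016] open 0.503 gf 30.0
```

```bash
python3 -c "
from plan import *
p,R=load()
seq([((p[0],p[1],.0317),R,1,2),((p[0],p[1],.0317),R,-1,7),((p[0],p[1],.16),R,-1,1),((.43,.25,.18),RY(138),-1,0),((.4336,.365,.18),RY(182),-1,2)])
"
```

```text
3x [0.0, 0.0, 0.002, 0.0, 0.0, 0.0, 1]
8x [0.0, 0.0, 0.0, 0.0, 0.0, 0.0, -1]
5x [0.0, 0.0, -0.427, 0.0, 0.0, 0.0, -1]
7x [0.374, 0.085, -0.066, 0.0, 0.0, -0.978, -1]
1x [0.005, 0.007, -0.001, 0.0, 0.0, -0.022, -1]
7x [0.247, 0.293, 0.0, 0.0, 0.0, -0.978, -1]
3x [0.0, 0.0, 0.0, 0.0, 0.0, 0.0, -1]
```

Emit:
step_arm(steps=[[0,0,0.003,0,0,0,1],[0,0,0.003,0,0,0,1],[0,0,0.003,0,0,0,1]])

```text
time_s: 43.63
position: [0.4098, 0.1347, 0.0315]
tcp_rot: [[-0.053, 0.999, 0.001], [0.999, 0.053, 0.0], [0.0, 0.001, -1.0]]
force: [-0.5, 0.4, 3.6]
opening: 0.502
grasp_force: 30.0
```

Emit:
step_arm(steps=[[0,0,0,0,0,0,-1],[0,0,0,0,0,0,-1],[0,0,0,0,0,0,-1],[0,0,0,0,0,0,-1],[0,0,0,0,0,0,-1],[0,0,0,0,0,0,-1],[0,0,0,0,0,0,-1],[0,0,0,0,0,0,-1]])

```text
time_s: 44.3
position: [0.4096, 0.1346, 0.0309]
tcp_rot: [[-0.052, 0.999, -0.0], [0.999, 0.052, 0.0], [0.0, 0.0, -1.0]]
force: [-0.2, 0.8, -0.3]
opening: 0.971
grasp_force: 0.0
```

Emit:
step_arm(steps=[[0,0,-0.427,0,0,0,-1],[0,0,-0.427,0,0,0,-1],[0,0,-0.427,0,0,0,-1],[0,0,-0.427,0,0,0,-1],[0,0,-0.427,0,0,0,-1]])

```text
time_s: 44.72
position: [0.4112, 0.1348, 0.1614]
tcp_rot: [[-0.052, 0.999, 0.007], [0.999, 0.052, 0.001], [0.0, 0.007, -1.0]]
force: [0.2, -0.5, -0.9]
opening: 1.0
grasp_force: 0.0
```

Emit:
step_arm(steps=[[0.374,0.085,-0.066,0,0,-0.978,-1],[0.374,0.085,-0.066,0,0,-0.978,-1],[0.374,0.085,-0.066,0,0,-0.978,-1],[0.374,0.085,-0.066,0,0,-0.978,-1],[0.374,0.085,-0.066,0,0,-0.978,-1],[0.374,0.085,-0.066,0,0,-0.978,-1],[0.374,0.085,-0.066,0,0,-0.978,-1]])

```text
time_s: 45.3
position: [0.4279, 0.2479, 0.1771]
tcp_rot: [[-0.734, 0.679, -0.004], [0.679, 0.734, -0.001], [0.002, -0.003, -1.0]]
force: [-0.5, -1.0, -0.1]
opening: 0.996
grasp_force: 0.0
```

```bash
python3 -c "
from plan import *
save([.43,.25,.18],RY(138)); st()
from h import *
for n in('side','top'):
    s=cap(n); hsv=cv2.cvtColor(s['image'],cv2.COLOR_RGB2HSV); H,S,V=[hsv[:,:,i].astype(int) for i in range(3)]
    m=(V<60)&(S<90); 
    if n=='side': m&=(np.arange(420)[:,None]>350)&(np.arange(560)<340)
    else: m&=(np.arange(560)<200)&(np.arange(420)[:,None]>150)
    for ce,a,r in comps(m,60): print(n,ce.round(1),a,np.round(r[1],1),onz(s,*r[0],.05))
    # copper
    m=(H<15)&(S>90)&(V>30)
    for ce,a,r in comps(m,40): print(n,'cu',ce.round(1),a,np.round(r[1],1),onz(s,*ce,.002))
"
```

```text
t 45.3 pos [0.4279 0.2479 0.1771] err mm [-2.15 -2.12 -2.95] rot err [0.18 0.12 0.8 ] j [ 17.1  26.5 104.5   0.   49.2 -30.1] F [-0.5 -1.  -0.1] M [ 0.038 -0.155 -0.065] open 0.996 gf 0.0
side [218.1 365.4] 281 [27.6 16.9] [0.58117239 0.32470404 0.05      ]
side [223.7 385.5] 177 [13.8 20.3] [0.55782506 0.35812422 0.05      ]
side [281.9 408.1] 573 [25. 30.] [0.43402698 0.36582671 0.05      ]
side cu [526.  148.8] 741 [48.1 27.6] [-0.09139634 -0.628215    0.002     ]
side cu [147.2 344. ] 1214 [69.4 36.5] [0.76375882 0.30602408 0.002     ]
top [124.1 193.4] 530 [34.5 25.7] [0.5636987 0.3339502 0.05     ]
top [ 95.5 324.5] 15076 [127.6 231.1] [0.25710105 0.40347039 0.05      ]
top cu [336.4 102.4] 294 [45. 17.] [ 0.80867344 -0.17802451  0.002     ]
top cu [281.8 110.9] 407 [44.8 51.7] [ 0.78489239 -0.03983859  0.002     ]
top cu [141.9 117.5] 768 [62.1 28.1] [0.7628468 0.3108801 0.002    ]
top cu [141.3 230.3] 67 [16.3  7.5] [0.4803801  0.30448828 0.002     ]
```

```bash
python3 -c "
from plan import *
seq([((.4338,.3665,.18),RY(181),-1,3),((.4338,.3665,.052),RY(181),-1,4)])
"
```

```text
8x [0.25, 0.297, 0.0, 0.0, 0.0, -0.956, -1]
8x [0.0, 0.0, 0.427, 0.0, 0.0, 0.0, -1]
```

Emit:
step_arm(steps=[[0.25,0.297,0,0,0,-0.956,-1],[0.25,0.297,0,0,0,-0.956,-1],[0.25,0.297,0,0,0,-0.956,-1],[0.25,0.297,0,0,0,-0.956,-1],[0.25,0.297,0,0,0,-0.956,-1],[0.25,0.297,0,0,0,-0.956,-1],[0.25,0.297,0,0,0,-0.956,-1],[0.25,0.297,0,0,0,-0.956,-1]])

```text
time_s: 46.07
position: [0.4349, 0.3639, 0.1782]
tcp_rot: [[-1.0, 0.005, -0.001], [0.005, 1.0, -0.0], [0.001, -0.0, -1.0]]
force: [0.0, -0.6, -0.2]
opening: 1.003
grasp_force: 0.0
```

Emit:
step_arm(steps=[[0,0,0.08,0,0,0,-1],[0,0,0.16,0,0,0,-1],[0,0,0.24,0,0,0,-1],[0,0,0.32,0,0,0,-1],[0,0,0.38,0,0,0,-1],[0,0,0.427,0,0,0,-1],[0,0,0.427,0,0,0,-1],[0,0,0.427,0,0,0,-1]])

```text
time_s: 46.73
position: [0.4348, 0.3637, 0.0501]
tcp_rot: [[-1.0, 0.003, -0.002], [0.003, 1.0, -0.001], [0.002, -0.001, -1.0]]
force: [-0.1, 0.1, 0.4]
opening: 0.995
grasp_force: 0.0
```

Emit:
step_arm(steps=[[0,0,0,0,0,0,1],[0,0,0,0,0,0,1],[0,0,0,0,0,0,1],[0,0,0,0,0,0,1],[0,0,0,0,0,0,1],[0,0,0,0,0,0,1],[0,0,0,0,0,0,1],[0,0,0,0,0,0,1]])

```text
time_s: 47.4
position: [0.435, 0.3643, 0.0508]
tcp_rot: [[-1.0, -0.0, -0.0], [-0.0, 1.0, 0.0], [0.0, 0.0, -1.0]]
force: [0.3, 0.1, -0.1]
opening: 0.605
grasp_force: 31.8
```

```bash
python3 -c "
from plan import *
st()
p,R=load()
seq([((p[0],p[1],.08),R,1,2)])
"
```

```text
t 47.4 pos [0.435  0.3643 0.0508] err mm [ 1.09 -2.11 -1.08] rot err [-0.01  0.01  1.01] j [ 28.7  42.6  98.3   0.   39.1 -61.4] F [ 0.3  0.1 -0.1] M [ 0.101 -0.064  0.025] open 0.605 gf 31.8
3x [0.0, 0.0, -0.094, 0.0, 0.0, 0.0, 1]
```

```bash
python3 -c "
from plan import *
save([.4353,.3638,.0522],RY(180))
from h import *
s13=np.load('s13.npy'); s3=np.load('s3.npy')
def show(im,r0,c0,r1,c1):
    hsv=cv2.cvtColor(im,cv2.COLOR_RGB2HSV).astype(int)
    for r in range(r0,r1,1):
        print(r,''.join( ('#' if v<45 else 'o' if v<70 and s<100 else 'c' if (h<12 or h>170) and s>90 else 'k' if h<25 and s>60 else '.') for h,s,v in hsv[r,c0:c1]))
print('before');show(s3,370,252,419,305)
print('after');show(s13,370,252,420,315)
"
```

```text
before
370 .....................................................
371 .....................................................
372 .....................................................
373 .....................#########.......................
374 ..................o#############.....................
375 .................################o...................
376 ...............####################kk................
377 ..............o#####################kkk..............
378 .............o#######################kkk.............
379 .............#########################kkkk...........
380 ...........k##########################okkkk..........
381 ..........kk###########################kkkkk.........
382 .........kk############oooo############kkkkk.........
383 ........kkk###########o.....############kkkkk........
384 ........kkk##########o.......###########kkkkkk.......
385 .......kkkk##########........o##########kkkkkk.......
386 .......kkko##########........o##########kkkkkkk......
387 ......kkkko##########o.......###########kkkkkkk......
388 ......kkkk###########o......o###########kkkkk
[... 4454 characters left out ...]
###.................
410 ............kkk#############oooooo############.................
411 ..............kk###o##o#####ooooo#############.................
412 ................o#######o####################o.................
413 ................#############################..................
414 ................#############################..................
415 ................#############################..................
416 ................######o######################..................
417 ................#############################..................
418 ................o#c#########################o..................
419 .................#c#########################...................
```

Emit:
step_arm(steps=[[0,0,-0.02,0,0,0,1],[0,0,-0.06,0,0,0,1],[0,0,-0.1,0,0,0,1],[0,0,-0.1,0,0,0,1],[0,0,-0.1,0,0,0,1]])

```text
time_s: 47.82
position: [0.436, 0.3648, 0.0823]
tcp_rot: [[-1.0, -0.0, 0.003], [-0.0, 1.0, 0.002], [-0.003, 0.002, -1.0]]
force: [0.2, -0.2, -4.3]
opening: 0.606
grasp_force: 32.4
```

```bash
python3 -c "
from plan import *
p,R=load();save([p[0],p[1],p[2]+.03],R); s0=st()
from h import *
s=cap('side'); im=s['image']
hsv=cv2.cvtColor(im,cv2.COLOR_RGB2HSV).astype(int)
print(proj(s,[.4345,.3645,.08]))
for r in range(345,420,2):
        print(r,''.join( ('#' if v<45 else 'o' if v<70 and s<100 else 'c' if (h<12 or h>170) and s>90 else 'k' if h<25 and s>60 else '.') for h,s,v in hsv[r,230:330]))
"
```

```text
t 47.82 pos [0.436  0.3648 0.0823] err mm [0.65 0.99 0.06] rot err [-0.1  -0.16 -0.01] j [ 28.7  39.5  97.7   0.   42.6 -61.4] F [ 0.2 -0.2 -4.3] M [ 0.116 -0.089 -0.046] open 0.606 gf 32.4
[281.93968827 400.71403993]
345 ...........................oooo.........................................oo#ooooo#oooo#oooooooooo#ooo
347 ...........................ooo...................o...................oooo#oo.ooooooooooo#ooooooooooo
349 ...........................oooo...............o...................ooo#oooooooooooooooooooooooooooooo
351 ...........................oooo............o...................o#oooooooooooooooooooooo#oooooooooooo
353 ............................#ooo........o...................oooooo#oooo#oooooooooooooooo##oooooooooo
355 .............................oooo....o..................ooooooooooo#ooo#ooooooo#ooooooooooooooooo#oo
357 .............................oooooo..................ooo#ooo#oo#oooooooooooooooooooooooooooooooooooo
359 .............................oooo.................ooooooo#ooooooo..o....oo.ooooooooooooooooooooo#ooo
361 .............................oo.......
[... 2407 characters left out ...]
################################oooo#.................................
409 .......................#######################################ooo##.................................
411 ......................#############################################.................................
413 .....................##############################################.................................
415 .....................okkoo#########################################.................................
417 ..................o###############################################..................................
419 .................o################################################..................................
```

```bash
python3 -c "
from plan import *
R=RY(180)
seq([((.4560,.3275,.082),R,1,4),((.4560,.3275,.053),R,1,3)])
"
```

```text
6x [-0.069, -0.121, 0.001, 0.0, 0.0, 0.0, 1]
4x [0.0, 0.0, 0.096, 0.0, 0.0, 0.0, 1]
```

Emit:
step_arm(steps=[[-0.02,-0.04,0.001,0,0,0,1],[-0.045,-0.08,0.001,0,0,0,1],[-0.069,-0.121,0.001,0,0,0,1],[-0.069,-0.121,0.001,0,0,0,1],[-0.069,-0.121,0.001,0,0,0,1]])

```text
time_s: 48.28
position: [0.4562, 0.3268, 0.08]
tcp_rot: [[-1.0, 0.002, -0.001], [0.002, 1.0, -0.0], [0.001, -0.0, -1.0]]
force: [-0.1, 0.3, -2.8]
opening: 0.606
grasp_force: 32.4
```

Emit:
step_arm(steps=[[0,0,0.03,0,0,0,1],[0,0,0.06,0,0,0,1],[0,0,0.08,0,0,0,1],[0,0,0.096,0,0,0,1],[0,0,0.096,0,0,0,1],[0,0,0.096,0,0,0,1]])

```text
time_s: 48.78
position: [0.4554, 0.3282, 0.0511]
tcp_rot: [[-1.0, -0.001, -0.001], [-0.001, 1.0, -0.0], [0.001, -0.0, -1.0]]
force: [0.0, -0.2, -2.6]
opening: 0.655
grasp_force: 31.1
```

Emit:
step_arm(steps=[[0,0,0.002,0,0,0,1],[0,0,0.004,0,0,0,1],[0,0,0.004,0,0,0,1]])

```text
time_s: 49.03
position: [0.4559, 0.3282, 0.0506]
tcp_rot: [[-1.0, -0.0, 0.0], [-0.0, 1.0, 0.001], [-0.0, 0.001, -1.0]]
force: [0.2, -0.3, -3.2]
opening: 0.659
grasp_force: 31.1
```

```bash
python3 -c "
from plan import *
p,R=load();save([p[0],p[1],p[2]-.0012],R); s0=st()
"
```

```text
t 49.03 pos [0.4559 0.3282 0.0506] err mm [-0.06  0.66 -1.27] rot err [-0.03 -0.03 -0.02] j [ 24.3  42.4  99.2   0.   38.4 -65.7] F [ 0.2 -0.3 -3.2] M [ 0.042 -0.139  0.036] open 0.659 gf 31.1
```

Emit:
step_arm(steps=[[0,0,0.002,0,0,0,1],[0,0,0.003,0,0,0,1],[0,0,0.003,0,0,0,1]])

```text
time_s: 49.28
position: [0.4559, 0.328, 0.0497]
tcp_rot: [[-1.0, -0.0, 0.0], [-0.0, 1.0, 0.0], [-0.0, 0.0, -1.0]]
force: [0.1, -1.0, -3.7]
opening: 0.655
grasp_force: 31.1
```

Emit:
step_arm(steps=[[0,0,0,0,0,0,-1],[0,0,0,0,0,0,-1],[0,0,0,0,0,0,-1],[0,0,0,0,0,0,-1],[0,0,0,0,0,0,-1],[0,0,0,0,0,0,-1]])

```text
time_s: 49.78
position: [0.456, 0.3281, 0.0498]
tcp_rot: [[-1.0, -0.0, 0.001], [-0.0, 1.0, 0.001], [-0.001, 0.001, -1.0]]
force: [-0.2, -0.6, 0.2]
opening: 0.97
grasp_force: 0.0
```

Emit:
step_arm(steps=[[0,0,-0.15,0,0,0,-1],[0,0,-0.3,0,0,0,-1],[0,0,-0.45,0,0,0,-1],[0,0,-0.5,0,0,0,-1],[0,0,-0.5,0,0,0,-1]])

```text
time_s: 50.2
position: [0.4592, 0.3297, 0.2058]
tcp_rot: [[-1.0, -0.0, 0.012], [-0.0, 1.0, 0.006], [-0.012, 0.006, -1.0]]
force: [1.4, 0.3, 0.6]
opening: 1.0
grasp_force: 0.0
```

```bash
cat > look.py <<'E'
from h import *
def lams(c):
    im=c['image']; hsv=cv2.cvtColor(im,cv2.COLOR_RGB2HSV); H,S,V=[hsv[:,:,i].astype(int) for i in range(3)]
    m=((V<75)&(S<90)).astype(np.uint8); m[330:]=0; m[:75]=0; m[:,:235]=0
    m=cv2.morphologyEx(m,cv2.MORPH_OPEN,np.ones((3,3)))
    return [(ce,a,r) for ce,a,r in comps(m,150)]
E
python3 -c "
from plan import *
p,R=load();p[2]=p[2]-.0009+.15
seq_p=p; save(p,R); P=(.40,.05,.30)
seq([(P,RY(140),-1,0),(P,RY(92.5),-1,1)])
st()
"
```

```text
8x [0.181, -0.894, -0.319, 0.0, 0.0, 0.86, -1]
1x [-0.015, -0.028, -0.011, 0.0, 0.0, 0.029, -1]
7x [0.0, 0.0, 0.0, 0.0, 0.0, 0.978, -1]
2x [0.0, 0.0, 0.0, 0.0, 0.0, 0.077, -1]
t 50.2 pos [0.4592 0.3297 0.2058] err mm [ 59.28 279.78 -94.22] rot err [ -0.78  -0.29 -87.5 ] j [ 24.3  28.4  93.8   0.   57.1 -65.7] F [1.4 0.3 0.6] M [ 0.089 -0.25   0.012] open 1.0 gf 0.0
```

Run:
```python
from look import *
from plan import *
s=cap('side'); c=cap('top'); hsv=cv2.cvtColor(s['image'],cv2.COLOR_RGB2HSV); H,S,V=[hsv[:,:,i].astype(int) for i in range(3)]
m=(V<60)&(S<90)&(np.arange(420)[:,None]>365)&(np.arange(560)<340)&(np.arange(560)>240)
for ce,a,r in comps(m,80): print('spool',ce.round(1),a,np.round(r[1],1),onz(s,*r[0],.052))
c['image']=np.load('top.npy')
for ce,a,r in lams(c):
    b=cv2.boxPoints(r); w=np.array([onz(c,u,v,.006)[:2] for u,v in b]); e=[w[1]-w[0],w[2]-w[1]]; L=[np.linalg.norm(x) for x in e]
    d=e[int(np.argmax(L))]; 
    print(np.round(onz(c,*ce,.006)[:2],4),np.round(w.mean(0),4),np.round(L,3),'yaw',round(np.degrees(np.arctan2(d[1],d[0]))%180,1))
```

```text
spool [266.1 378.6] 965 [51. 34.] [0.47668287 0.32944416 0.052     ]
[ 0.624  -0.4056] [ 0.6247 -0.4057] [0.035 0.033] yaw 90.7
[ 0.4729 -0.3176] [ 0.473  -0.3176] [0.077 0.04 ] yaw 165.8
[ 0.4468 -0.1208] [ 0.4473 -0.1211] [0.08  0.041] yaw 166.3
[ 0.4483 -0.2304] [ 0.4483 -0.2303] [0.04  0.078] yaw 8.2
```

Run:
```python
from plan import *
save([.456,.3275,.2009],RY(180))
R=RY(166.3)
seq([((.452,.10,.2),RY(173),-.3,0),((.4472,-.1211,.15),R,-.3,2),((.4472,-.1211,.0270),R,-.3,4)])
```

```text
6x [0.013, -0.758, 0.003, 0.0, 0.0, 0.156, -0.3]
8x [-0.074, -0.734, 0.167, 0.0, 0.0, 0.148, -0.3]
8x [0.0, 0.0, 0.41, 0.0, 0.0, 0.0, -0.3]
```

Emit:
step_arm(steps=[[0.013,-0.758,0.003,0,0,0.156,-0.3],[0.013,-0.758,0.003,0,0,0.156,-0.3],[0.013,-0.758,0.003,0,0,0.156,-0.3],[0.013,-0.758,0.003,0,0,0.156,-0.3],[0.013,-0.758,0.003,0,0,0.156,-0.3],[0.013,-0.758,0.003,0,0,0.156,-0.3],[0.013,-0.758,0.003,0,0,0.156,-0.3]])

```text
time_s: 50.88
position: [0.4505, 0.0971, 0.1968]
tcp_rot: [[-0.992, 0.127, -0.005], [0.127, 0.992, -0.001], [0.005, -0.001, -1.0]]
force: [0.3, -0.0, -0.3]
opening: 0.661
grasp_force: 0.0
```

Emit:
step_arm(steps=[[-0.074,-0.734,0.167,0,0,0.148,-0.3],[-0.074,-0.734,0.167,0,0,0.148,-0.3],[-0.074,-0.734,0.167,0,0,0.148,-0.3],[-0.074,-0.734,0.167,0,0,0.148,-0.3],[-0.074,-0.734,0.167,0,0,0.148,-0.3],[-0.074,-0.734,0.167,0,0,0.148,-0.3],[-0.074,-0.734,0.167,0,0,0.148,-0.3],[-0.074,-0.734,0.167,0,0,0.148,-0.3]])

```text
time_s: 51.55
position: [0.4463, -0.1203, 0.147]
tcp_rot: [[-0.971, 0.239, -0.003], [0.239, 0.971, 0.003], [0.004, 0.002, -1.0]]
force: [-0.7, 0.1, -0.2]
opening: 0.646
grasp_force: 0.0
```

Emit:
step_arm(steps=[[0,0,0.1,0,0,0,-0.3],[0,0,0.2,0,0,0,-0.3],[0,0,0.3,0,0,0,-0.3],[0,0,0.36,0,0,0,-0.3],[0,0,0.39,0,0,0,-0.3],[0,0,0.41,0,0,0,-0.3],[0,0,0.41,0,0,0,-0.3],[0,0,0.41,0,0,0,-0.3]])

```text
time_s: 52.22
position: [0.4475, -0.1195, 0.0261]
tcp_rot: [[-0.972, 0.235, 0.001], [0.235, 0.972, 0.0], [-0.001, 0.0, -1.0]]
force: [0.2, 0.1, -0.3]
opening: 0.653
grasp_force: 0.0
```

Run:
```python
from plan import *
st()
from look import *
s=cap('side'); hsv=cv2.cvtColor(s['image'],cv2.COLOR_RGB2HSV); H,S,V=[hsv[:,:,i].astype(int) for i in range(3)]
m=(V<60)&(S<90)&(np.arange(420)[:,None]>330)&(np.arange(560)<340)
for ce,a,r in comps(m,80): print(ce.round(1),a,np.round(r[1],1),onz(s,*r[0],.052))
```

```text
t 52.22 pos [ 0.4475 -0.1195  0.0261] err mm [ 0.23  1.68 -0.75] rot err [-0.02 -0.04 -0.11] j [-2.880e+01  4.210e+01  1.139e+02  1.000e-01  2.400e+01 -1.053e+02] F [ 0.2  0.1 -0.3] M [ 0.03 -0.12  0.02] open 0.653 gf 0.0
[217.6 364.9] 266 [27.5 17.1] [0.58081927 0.32568711 0.052     ]
[277.5 386.6] 604 [27. 29.] [0.45378693 0.33015479 0.052     ]
[223.2 385.6] 168 [13.5 19.9] [0.55740703 0.35852295 0.052     ]
```

Run:
```python
from plan import *
p,R=load()
A=F(0,-131,10)
seq([((p[0],p[1],.10),R,1,1),((A[0]-.06,A[1]+.02,.10),RY(125),1,0),((A[0],A[1],.09),RY(92.54),1,3),((A[0],A[1],.0385),RY(92.54),1,4)])
B=F(0,-137,10); C=F(0,-135,10)
seq([((B[0],B[1],.0370),RY(92.54),1,5)])
```

```text
3x [0.0, 0.0, -0.244, 0.0, 0.0, 0.0, 1]
6x [-0.405, 0.05, 0.0, 0.0, 0.0, 0.918, 1]
8x [-0.169, 0.125, 0.034, 0.0, 0.0, 0.722, 1]
6x [0.0, 0.001, 0.171, 0.0, 0.0, 0.0, 1]
6x [-0.02, 0.0, 0.005, 0.0, 0.0, 0.0, 1]
```

Emit:
step_arm(steps=[[0,0,0,0,0,0,1],[0,0,0,0,0,0,1],[0,0,0,0,0,0,1],[0,0,0,0,0,0,1],[0,0,0,0,0,0,1],[0,0,0,0,0,0,1],[0,0,0,0,0,0,1],[0,0,0,0,0,0,1]])

```text
time_s: 52.93
position: [0.4475, -0.1208, 0.0257]
tcp_rot: [[-0.972, 0.236, 0.001], [0.236, 0.972, -0.0], [-0.001, 0.0, -1.0]]
force: [0.2, 0.4, 5.9]
opening: 0.452
grasp_force: 30.0
```

Emit:
step_arm(steps=[[0,0,-0.08,0,0,0,1],[0,0,-0.16,0,0,0,1],[0,0,-0.244,0,0,0,1],[0,0,-0.244,0,0,0,1]])

```text
time_s: 53.27
position: [0.4485, -0.1214, 0.1014]
tcp_rot: [[-0.972, 0.236, 0.005], [0.236, 0.972, -0.002], [-0.005, -0.001, -1.0]]
force: [0.8, -0.1, -0.7]
opening: 0.451
grasp_force: 30.0
```

Emit:
step_arm(steps=[[-0.405,0.05,0,0,0,0.918,1],[-0.405,0.05,0,0,0,0.918,1],[-0.405,0.05,0,0,0,0.918,1],[-0.405,0.05,0,0,0,0.918,1],[-0.405,0.05,0,0,0,0.918,1],[-0.405,0.05,0,0,0,0.918,1]])

```text
time_s: 53.77
position: [0.5683, -0.1344, 0.0967]
tcp_rot: [[-0.569, 0.822, -0.003], [0.822, 0.569, 0.002], [0.003, -0.001, -1.0]]
force: [-0.6, -0.1, -1.2]
opening: 0.451
grasp_force: 30.0
```

Emit:
step_arm(steps=[[-0.169,0.125,0.034,0,0,0.722,1],[-0.169,0.125,0.034,0,0,0.722,1],[-0.169,0.125,0.034,0,0,0.722,1],[-0.169,0.125,0.034,0,0,0.722,1],[-0.169,0.125,0.034,0,0,0.722,1],[-0.169,0.125,0.034,0,0,0.722,1],[-0.169,0.125,0.034,0,0,0.722,1],[-0.169,0.125,0.034,0,0,0.722,1]])

```text
time_s: 54.43
position: [0.6279, -0.1546, 0.0874]
tcp_rot: [[-0.046, 0.999, -0.002], [0.999, 0.046, 0.001], [0.001, -0.002, -1.0]]
force: [-0.4, 0.5, -1.6]
opening: 0.452
grasp_force: 30.0
```

Emit:
step_arm(steps=[[0,0.001,0.05,0,0,0,1],[0,0.001,0.1,0,0,0,1],[0,0.001,0.14,0,0,0,1],[0,0.001,0.171,0,0,0,1],[0,0.001,0.171,0,0,0,1],[0,0.001,0.171,0,0,0,1]])

```text
time_s: 54.93
position: [0.6288, -0.1547, 0.0367]
tcp_rot: [[-0.045, 0.999, -0.0], [0.999, 0.045, 0.001], [0.001, -0.0, -1.0]]
force: [-0.0, -0.1, -2.3]
opening: 0.457
grasp_force: 30.0
```

Run:
```python
from plan import *
s=st()
a=np.radians(FY); d=s['position']-O; print('feeder',(np.array([np.cos(a)*d[0]+np.sin(a)*d[1],-np.sin(a)*d[0]+np.cos(a)*d[1]])*1e3).round(1))
```

```text
t 54.93 pos [ 0.6288 -0.1547  0.0367] err mm [-0.41  6.61 -0.43] rot err [ 0.02  0.03 -0.03] j [-23.7  47.6  86.2   0.   46.2 -26.3] F [-0.  -0.1 -2.3] M [-0.065 -0.104 -0.072] open 0.457 gf 30.0
feeder [   0.  -130.3]
```

Emit:
step_arm(steps=[[-0.004,0,0.001,0,0,0,1],[-0.008,0,0.001,0,0,0,1],[-0.012,0,0.001,0,0,0,1],[-0.014,0,0.001,0,0,0,1],[-0.014,0,0.001,0,0,0,1]])

```text
time_s: 55.35
position: [0.6292, -0.1593, 0.037]
tcp_rot: [[-0.044, 0.999, 0.0], [0.999, 0.044, 0.0], [0.0, 0.0, -1.0]]
force: [0.1, 0.1, -0.5]
opening: 0.455
grasp_force: 30.0
```

Emit:
step_arm(steps=[[-0.003,0,0.001,0,0,0,1],[-0.006,0,0.001,0,0,0,1],[-0.006,0,0.001,0,0,0,1]])

```text
time_s: 55.6
position: [0.6291, -0.1604, 0.0365]
tcp_rot: [[-0.044, 0.999, -0.0], [0.999, 0.044, 0.001], [0.001, -0.0, -1.0]]
force: [0.5, 1.7, -0.3]
opening: 0.447
grasp_force: 30.0
```

```bash
cat >> plan.py <<'E'
def fe(s):
    a=np.radians(FY); d=s['position']-O; print('feeder',(np.array([np.cos(a)*d[0]+np.sin(a)*d[1],-np.sin(a)*d[0]+np.cos(a)*d[1]])*1e3).round(1))
E
python3 -c "
from plan import *
fe(st())"
```

```text
t 55.6 pos [ 0.6291 -0.1604  0.0365] err mm [-0.13  0.87 -0.59] rot err [0.   0.06 0.  ] j [-24.2  47.7  85.9   0.1  46.4 -26.7] F [ 0.5  1.7 -0.3] M [ 0.236 -0.195 -0.015] open 0.447 gf 30.0
feeder [   0.  -136.1]
```

Emit:
step_arm(steps=[[-0.003,0,0,0,0,0,1],[-0.004,0,0,0,0,0,1],[-0.004,0,0.003,0,0,0,1],[-0.004,0,0.003,0,0,0,1]])

```text
time_s: 55.93
position: [0.6289, -0.1606, 0.0356]
tcp_rot: [[-0.044, 0.999, -0.001], [0.999, 0.044, 0.002], [0.002, -0.001, -1.0]]
force: [1.4, 4.5, -0.1]
opening: 0.453
grasp_force: 30.0
```

```bash
python3 -c "
from plan import *
p,R=load(); p=p+R@np.array([-.0012,0,.0009]); save(p,R)
fe(st())
A=p.copy(); A[2]=.11
L=(.4483,-.2303)
seq([(p,R,-.3,4),(A,R,-.3,1),((.52,-.2,.11),RY(50),-.3,0),((L[0],L[1]-.0008,.09),RY(8.2),-.3,3),((L[0],L[1]-.0008,.0268),RY(8.2),-.3,4),((L[0],L[1]-.0008,.0268),RY(8.2),1,7)])"
```

```text
t 55.93 pos [ 0.6289 -0.1606  0.0356] err mm [-0.31  1.96 -0.6 ] rot err [ 0.04  0.13 -0.02] j [-24.2  47.8  85.9   0.1  46.4 -26.8] F [ 1.4  4.5 -0.1] M [ 0.83  -0.146  0.077] open 0.453 gf 30.0
feeder [-1.000e-01 -1.362e+02]
5x [0.0, 0.0, 0.0, 0.0, 0.0, 0.0, -0.3]
3x [0.0, 0.0, -0.246, 0.0, 0.0, 0.0, -0.3]
7x [-0.109, -0.369, 0.0, 0.0, 0.0, 0.945, -0.3]
8x [-0.233, -0.117, 0.067, 0.0, 0.0, 0.929, -0.3]
6x [0.0, 0.0, 0.21, 0.0, 0.0, 0.0, -0.3]
8x [0.0, 0.0, 0.0, 0.0, 0.0, 0.0, 1]
```

Emit:
step_arm(steps=[[0,0,0,0,0,0,-0.3],[0,0,0,0,0,0,-0.3],[0,0,0,0,0,0,-0.3],[0,0,0,0,0,0,-0.3],[0,0,0,0,0,0,-0.3]])

```text
time_s: 56.35
position: [0.6294, -0.1626, 0.0358]
tcp_rot: [[-0.044, 0.999, 0.001], [0.999, 0.044, -0.0], [-0.0, 0.001, -1.0]]
force: [0.6, 0.3, 0.6]
opening: 0.636
grasp_force: 0.0
```

Emit:
step_arm(steps=[[0,0,-0.246,0,0,0,-0.3],[0,0,-0.246,0,0,0,-0.3],[0,0,-0.246,0,0,0,-0.3],[0,0,-0.246,0,0,0,-0.3]])

```text
time_s: 56.68
position: [0.6308, -0.163, 0.1119]
tcp_rot: [[-0.044, 0.999, 0.005], [0.999, 0.044, -0.002], [-0.002, 0.005, -1.0]]
force: [-0.1, -0.0, -0.4]
opening: 0.654
grasp_force: 0.0
```

Emit:
step_arm(steps=[[-0.109,-0.369,0,0,0,0.945,-0.3],[-0.109,-0.369,0,0,0,0.945,-0.3],[-0.109,-0.369,0,0,0,0.945,-0.3],[-0.109,-0.369,0,0,0,0.945,-0.3],[-0.109,-0.369,0,0,0,0.945,-0.3],[-0.109,-0.369,0,0,0,0.945,-0.3],[-0.109,-0.369,0,0,0,0.945,-0.3]])

```text
time_s: 57.27
position: [0.519, -0.1995, 0.1084]
tcp_rot: [[0.645, 0.764, -0.002], [0.764, -0.645, 0.001], [-0.0, -0.002, -1.0]]
force: [-0.3, 0.6, -0.5]
opening: 0.65
grasp_force: 0.0
```

Emit:
step_arm(steps=[[-0.233,-0.117,0.067,0,0,0.929,-0.3],[-0.233,-0.117,0.067,0,0,0.929,-0.3],[-0.233,-0.117,0.067,0,0,0.929,-0.3],[-0.233,-0.117,0.067,0,0,0.929,-0.3],[-0.233,-0.117,0.067,0,0,0.929,-0.3],[-0.233,-0.117,0.067,0,0,0.929,-0.3],[-0.233,-0.117,0.067,0,0,0.929,-0.3],[-0.233,-0.117,0.067,0,0,0.929,-0.3]])

```text
time_s: 57.93
position: [0.4479, -0.2302, 0.0888]
tcp_rot: [[0.989, 0.147, -0.001], [0.147, -0.989, 0.001], [-0.001, -0.001, -1.0]]
force: [0.1, 0.3, -0.9]
opening: 0.652
grasp_force: 0.0
```

Emit:
step_arm(steps=[[0,0,0.07,0,0,0,-0.3],[0,0,0.13,0,0,0,-0.3],[0,0,0.18,0,0,0,-0.3],[0,0,0.21,0,0,0,-0.3],[0,0,0.21,0,0,0,-0.3],[0,0,0.21,0,0,0,-0.3]])

```text
time_s: 58.43
position: [0.4483, -0.2304, 0.0261]
tcp_rot: [[0.989, 0.146, -0.0], [0.146, -0.989, 0.001], [-0.0, -0.001, -1.0]]
force: [-0.7, 0.7, -0.1]
opening: 0.651
grasp_force: 0.0
```

Emit:
step_arm(steps=[[0,0,0,0,0,0,1],[0,0,0,0,0,0,1],[0,0,0,0,0,0,1],[0,0,0,0,0,0,1],[0,0,0,0,0,0,1],[0,0,0,0,0,0,1],[0,0,0,0,0,0,1],[0,0,0,0,0,0,1]])

```text
time_s: 59.1
position: [0.4484, -0.2307, 0.0264]
tcp_rot: [[0.99, 0.143, 0.001], [0.143, -0.99, -0.0], [0.001, 0.0, -1.0]]
force: [0.4, -0.3, 1.4]
opening: 0.45
grasp_force: 30.0
```

```bash
cat >> plan.py <<'E'
def fan(yc,h,lift=0.,th=7.2):
    "TCP world pos for lam centre y (feeder mm), grip height h (m), tilted"
    t=np.radians(th); zb=10+40*np.sin(t)
    return F(0,yc+h*1e3*np.sin(t),zb+h*1e3*np.cos(t)+lift), RY(90+FY)@Ro.from_rotvec([0,-t,0]).as_matrix()
E
python3 - <<'E'
from plan import *
s=st(); h=s['position'][2]
from look import *
c=cap('top')
im=c['image']; hsv=cv2.cvtColor(im,cv2.COLOR_RGB2HSV); V=hsv[:,:,2]
for ce,a,r in lams(c):
    if 300<a<700: 
        w=onz(c,*r[0],.016); d=w-O; t=np.radians(FY); print(ce.round(1),a,np.round(r[1],1),np.round(r[2],1),'feeder',(np.array([np.cos(t)*d[0]+np.sin(t)*d[1],-np.sin(t)*d[0]+np.cos(t)*d[1]])*1e3).round(1))
p,R=load()
q,Q=fan(-88.2,h,1.0); q1,_=fan(-88.2,h,50)
seq([((p[0],p[1],.10),R,1,1),((.52,-.16,.12),RY(50),1,0),(q1,RY(92.54),1,2),(q1,Q,1,2),(q,Q,1,3)])
E
```

```text
t 59.1 pos [ 0.4484 -0.2307  0.0264] err mm [ 0.16  0.34 -0.53] rot err [-0.01  0.03 -0.01] j [-39.9  43.  107.9   0.   29.1  41.8] F [ 0.4 -0.3  1.4] M [-0.067 -0.061  0.061] open 0.45 gf 30.0
3x [0.0, 0.0, -0.244, 0.0, 0.0, 0.0, 1]
6x [0.27, -0.2, -0.066, 0.0, 0.0, -0.929, 1]
8x [0.359, 0.164, 0.096, 0.0, 0.0, -0.945, 1]
4x [0.0, 0.0, 0.0, 0.0, -0.16, 0.0, 1]
5x [0.02, 0.0, 0.162, 0.0, 0.0, 0.0, 1]
```

Emit:
step_arm(steps=[[0,0,-0.08,0,0,0,1],[0,0,-0.16,0,0,0,1],[0,0,-0.244,0,0,0,1],[0,0,-0.244,0,0,0,1]])

```text
time_s: 59.48
position: [0.4498, -0.2316, 0.1028]
tcp_rot: [[0.99, 0.143, 0.005], [0.143, -0.99, -0.004], [0.005, 0.004, -1.0]]
force: [0.4, 0.2, -0.5]
opening: 0.452
grasp_force: 30.0
```

Emit:
step_arm(steps=[[0.27,-0.2,-0.066,0,0,-0.929,1],[0.27,-0.2,-0.066,0,0,-0.929,1],[0.27,-0.2,-0.066,0,0,-0.929,1],[0.27,-0.2,-0.066,0,0,-0.929,1],[0.27,-0.2,-0.066,0,0,-0.929,1],[0.27,-0.2,-0.066,0,0,-0.929,1],[0.27,-0.2,-0.066,0,0,-0.929,1]])

```text
time_s: 60.07
position: [0.519, -0.1587, 0.1182]
tcp_rot: [[0.641, 0.768, -0.002], [0.768, -0.641, 0.002], [-0.0, -0.003, -1.0]]
force: [-0.2, -0.4, -1.7]
opening: 0.453
grasp_force: 30.0
```

Emit:
step_arm(steps=[[0.359,0.164,0.096,0,0,-0.945,1],[0.359,0.164,0.096,0,0,-0.945,1],[0.359,0.164,0.096,0,0,-0.945,1],[0.359,0.164,0.096,0,0,-0.945,1],[0.359,0.164,0.096,0,0,-0.945,1],[0.359,0.164,0.096,0,0,-0.945,1],[0.359,0.164,0.096,0,0,-0.945,1],[0.359,0.164,0.096,0,0,-0.945,1]])

```text
time_s: 60.73
position: [0.626, -0.1085, 0.0896]
tcp_rot: [[-0.039, 0.999, -0.002], [0.999, 0.039, 0.001], [0.001, -0.002, -1.0]]
force: [0.4, -0.5, -1.1]
opening: 0.449
grasp_force: 30.0
```

Emit:
step_arm(steps=[[0,0,0,0,-0.16,0,1],[0,0,0,0,-0.16,0,1],[0,0,0,0,-0.16,0,1],[0,0,0,0,-0.16,0,1]])

```text
time_s: 61.07
position: [0.6266, -0.1084, 0.0905]
tcp_rot: [[-0.043, 0.999, 0.005], [0.992, 0.043, -0.122], [-0.123, -0.0, -0.992]]
force: [0.0, -0.0, -1.3]
opening: 0.451
grasp_force: 30.0
```

Run:
```python
from plan import *
p,R=load(); p=p-R@np.array([.02,0,.162])*.3; save(p,R); fe(st())
q,Q=fan(-88.2,.0264,1.0); seq([(q,Q,1,3)])
from look import *
s=cap('side')
im=s['image']; hsv=cv2.cvtColor(im,cv2.COLOR_RGB2HSV).astype(int)
b=np.array([proj(s,F(x,y,16)) for x,y in ((-20,-175),(20,-175),(20,-95),(-20,-95))]); print('lam1 exp corners',b.round(1).tolist())
for r in range(185,225): print(r,''.join('#' if v<80 else 'o' if v<110 else '.' for h,ss,v in hsv[r,235:305]))
```

```text
t 61.07 pos [ 0.6266 -0.1084  0.0905] err mm [-0.24  0.81 -0.64] rot err [0.01 0.16 0.06] j [-16.9  42.2  88.2  -9.   47.6 -13.4] F [ 0.  -0.  -1.3] M [ 0.087 -0.09  -0.006] open 0.451 gf 30.0
feeder [ -0.1 -84. ]
5x [0.02, 0.0, 0.162, 0.0, 0.0, 0.0, 1]
lam1 exp corners [[278.4, 193.6], [264.3, 191.1], [256.4, 212.4], [271.0, 215.1]]
185 .o##oooo########################################################......
186 .########ooooo#################################################o......
187 .#################oooo#########################################.......
188 ####################...oooo#################################o##.......
189 ############o#######o......#.ooo############################.##.......
190 #####################oooooooo.oo##############################o.......
191 #############ooo#o###########ooo##############oo########o#####........
192 ###########o#####ooo##########################...#######.#####........
193 .#############################################...#############........
194 .o#o#################.########################ooo############.........
195 ........o#
[... 1535 characters left out ...]
.........................
216 .....#..............#oo#o#######o.....................................
217 .....o..............o......oo##o......................o...............
218 ....o...............o................#................................
219 ....o..............#................oo..............oo................
220 ...oo..............#................#..............ooo................
221 ...o..............oo...............o#..............oo.................
222 ...o..............#................oo..............oo.................
223 .................o#................#..............oo..................
224 ..o...............o...............o#..............oo..................
```

Emit:
step_arm(steps=[[0.006,0,0.05,0,0,0,1],[0.012,0,0.1,0,0,0,1],[0.017,0,0.14,0,0,0,1],[0.02,0,0.162,0,0,0,1],[0.02,0,0.162,0,0,0,1],[0.02,0,0.162,0,0,0,1]])

```text
time_s: 61.62
position: [0.6269, -0.1093, 0.0415]
tcp_rot: [[-0.043, 0.999, 0.006], [0.991, 0.043, -0.124], [-0.125, 0.0, -0.992]]
force: [-0.1, 0.4, -0.6]
opening: 0.447
grasp_force: 30.0
```

Emit:
step_arm(steps=[[0,0,0.002,0,0,0,1],[0,0,0.003,0,0,0,1],[0,0,0.003,0,0,0,1]])

```text
time_s: 61.87
position: [0.627, -0.1091, 0.0409]
tcp_rot: [[-0.044, 0.999, 0.006], [0.991, 0.044, -0.125], [-0.125, 0.001, -0.992]]
force: [0.2, -0.3, -0.8]
opening: 0.454
grasp_force: 30.0
```

Run:
```python
from plan import *
p,R=load(); p=p+R@np.array([0,0,.003])*.3; save(p,R); fe(st()); print(fan(-88.2,.0264,0)[0])
```

```text
t 61.87 pos [ 0.627  -0.1091  0.0409] err mm [ 0.14  0.38 -0.36] rot err [-0.03  0.01  0.  ] j [-16.9  46.5  89.  -10.   42.5 -12.1] F [ 0.2 -0.3 -0.8] M [ 0.071 -0.115 -0.004] open 0.454 gf 30.0
feeder [  0.2 -84.7]
[ 0.62676211 -0.1093078   0.04120516]
```

Emit:
step_arm(steps=[[0,0,0.001,0,0,0,1],[0,0,0.002,0,0,0,1],[0,0,0.002,0,0,0,1]])

```text
time_s: 62.12
position: [0.627, -0.1091, 0.0407]
tcp_rot: [[-0.044, 0.999, 0.006], [0.991, 0.044, -0.125], [-0.125, 0.001, -0.992]]
force: [-1.3, 0.1, 3.4]
opening: 0.449
grasp_force: 30.0
```

Emit:
step_arm(steps=[[0,0,0,0,0,0,-0.3],[0,0,0,0,0,0,-0.3],[0,0,0,0,0,0,-0.3],[0,0,0,0,0,0,-0.3],[0,0,0,0,0,0,-0.3],[0,0,0,0,0,0,-0.3]])

```text
time_s: 62.62
position: [0.6267, -0.109, 0.0399]
tcp_rot: [[-0.044, 0.999, 0.005], [0.991, 0.044, -0.125], [-0.125, -0.0, -0.992]]
force: [-0.5, -0.8, -0.3]
opening: 0.645
grasp_force: 0.0
```

Emit:
step_arm(steps=[[0,0,-0.05,0,0,0,-0.3],[0,0,-0.15,0,0,0,-0.3],[0,0,-0.25,0,0,0,-0.3],[0,0,-0.25,0,0,0,-0.3]])

```text
time_s: 62.95
position: [0.63, -0.1, 0.1201]
tcp_rot: [[-0.043, 0.999, 0.016], [0.991, 0.045, -0.128], [-0.128, 0.01, -0.992]]
force: [0.8, -0.1, 0.9]
opening: 0.65
grasp_force: 0.0
```

Run:
```python
from plan import *
p,R=load(); p=p+R@np.array([0,0,.002-.25])*.3; save(p,R); st()
L=(.4730,-.3180)
seq([((.56,-.2,.13),RY(128),-.3,0),((L[0],L[1],.09),RY(165.8),-.3,3),((L[0],L[1],.0268),RY(165.8),-.3,4),((L[0],L[1],.0268),RY(165.8),1,7)])
```

```text
t 62.95 pos [ 0.63   -0.1     0.1201] err mm [3.55 0.21 5.05] rot err [-0.59 -0.16  0.01] j [-16.   39.8  87.5  -8.9  50.2 -13. ] F [ 0.8 -0.1  0.9] M [ 0.079 -0.151  0.037] open 0.65 gf 0.0
6x [-0.326, -0.236, -0.009, -0.05, 0.155, -0.787, -0.3]
8x [-0.132, -0.471, 0.133, 0.0, 0.0, -0.84, -0.3]
6x [0.0, 0.0, 0.211, 0.0, 0.0, 0.0, -0.3]
8x [0.0, 0.0, 0.0, 0.0, 0.0, 0.0, 1]
```

Emit:
step_arm(steps=[[-0.326,-0.236,-0.009,-0.05,0.155,-0.787,-0.3],[-0.326,-0.236,-0.009,-0.05,0.155,-0.787,-0.3],[-0.326,-0.236,-0.009,-0.05,0.155,-0.787,-0.3],[-0.326,-0.236,-0.009,-0.05,0.155,-0.787,-0.3],[-0.326,-0.236,-0.009,-0.05,0.155,-0.787,-0.3],[-0.326,-0.236,-0.009,-0.05,0.155,-0.787,-0.3],[-0.326,-0.236,-0.009,-0.05,0.155,-0.787,-0.3]])

```text
time_s: 63.53
position: [0.5597, -0.2008, 0.1292]
tcp_rot: [[-0.615, 0.789, 0.001], [0.789, 0.615, 0.001], [0.0, 0.001, -1.0]]
force: [0.2, -0.4, 0.6]
opening: 0.651
grasp_force: 0.0
```

Emit:
step_arm(steps=[[-0.132,-0.471,0.133,0,0,-0.84,-0.3],[-0.132,-0.471,0.133,0,0,-0.84,-0.3],[-0.132,-0.471,0.133,0,0,-0.84,-0.3],[-0.132,-0.471,0.133,0,0,-0.84,-0.3],[-0.132,-0.471,0.133,0,0,-0.84,-0.3],[-0.132,-0.471,0.133,0,0,-0.84,-0.3],[-0.132,-0.471,0.133,0,0,-0.84,-0.3],[-0.132,-0.471,0.133,0,0,-0.84,-0.3]])

```text
time_s: 64.2
position: [0.4729, -0.3172, 0.0891]
tcp_rot: [[-0.969, 0.248, 0.0], [0.248, 0.969, 0.001], [0.0, 0.001, -1.0]]
force: [0.6, 0.1, 0.8]
opening: 0.647
grasp_force: 0.0
```

Run:
```python
from plan import *
save([.473,-.318,.09],RY(165.8)); st()
from look import *
c=cap('top'); s=cap('side'); np.save('s14.npy',s['image']); np.save('c14.npy',c['image'])
im=s['image']; hsv=cv2.cvtColor(im,cv2.COLOR_RGB2HSV).astype(int)
for n,y0,z0,z1 in (('lam1',-135,16,16),('lam2',-87,26,16)):
    print(n,[proj(s,F(x,y0+d,z)).round(0).tolist() for x,d,z in((-20,-40,z0),(20,-40,z0),(20,40,z1),(-20,40,z1))])
for r in range(183,232): print(r,''.join('#' if v<80 else 'o' if v<110 else '.' for h,ss,v in hsv[r,235:295]))
```

```text
t 64.2 pos [ 0.4729 -0.3172  0.0891] err mm [-0.08  0.81 -0.9 ] rot err [-0.04  0.01  0.16] j [ -45.1   39.    97.2    0.    43.8 -120.8] F [0.6 0.1 0.8] M [ 0.072 -0.119 -0.019] open 0.647 gf 0.0
lam1 [[278.0, 194.0], [264.0, 191.0], [256.0, 212.0], [271.0, 215.0]]
lam2 [[274.0, 204.0], [259.0, 201.0], [251.0, 226.0], [266.0, 229.0]]
183 ............................................................
184 ............................................................
185 ............................................................
186 ............................................................
187 ............................................................
188 ............................................................
189 ....................#oo.....................................
190 ....................#######oo...............................
191 ...............o........oo######oo..........................
192 ...............o.............##o#####ooo....................
193 .............................###o#o##o######oo.........o....
194 .............................###o######o####
[... 1721 characters left out ...]
.........##o#ooo#ooooooo#.o.......................
222 ...o..............o#ooooo##oooo#ooo.................o.......
223 ..................o#oo#o#oooooooo#..................o.......
224 ..................##oooo###oooooo#.o........................
225 .................o#oooo####oooo#o#..........................
226 .o...............o#o######oooooo#..................o........
227 .o..............#.######o####ooo#..................o........
228 ................o.....ooo####oo#o...........................
229 o............................o##..................o.........
230 ...............#..................................o.........
231 ...............o............................................
```

Emit:
step_arm(steps=[[0,0,0.07,0,0,0,-0.3],[0,0,0.13,0,0,0,-0.3],[0,0,0.18,0,0,0,-0.3],[0,0,0.21,0,0,0,-0.3],[0,0,0.21,0,0,0,-0.3],[0,0,0.21,0,0,0,-0.3]])

```text
time_s: 64.8
position: [0.4735, -0.3172, 0.0265]
tcp_rot: [[-0.969, 0.245, 0.001], [0.245, 0.969, 0.0], [-0.001, 0.0, -1.0]]
force: [1.5, -1.1, 0.2]
opening: 0.65
grasp_force: 0.0
```

Emit:
step_arm(steps=[[0,0,0,0,0,0,1],[0,0,0,0,0,0,1],[0,0,0,0,0,0,1],[0,0,0,0,0,0,1],[0,0,0,0,0,0,1],[0,0,0,0,0,0,1],[0,0,0,0,0,0,1],[0,0,0,0,0,0,1]])

```text
time_s: 65.47
position: [0.4731, -0.3177, 0.0266]
tcp_rot: [[-0.969, 0.246, 0.001], [0.246, 0.969, 0.0], [-0.001, 0.0, -1.0]]
force: [-0.2, -0.7, 2.3]
opening: 0.448
grasp_force: 30.0
```

Run:
```python
from plan import *
save([.473,-.318,.027],RY(165.8)); s=st(); h=s['position'][2]; p,R=load(); print(h)
q,Q=fan(-40.2,h,0.5); q1,_=fan(-40.2,h,50)
seq([((p[0],p[1],.10),R,1,1),((.54,-.17,.12),RY(128),1,0),(q1,RY(92.54),1,2),(q1,Q,1,2),(q,Q,1,3)])
```

```text
t 65.47 pos [ 0.4731 -0.3177  0.0266] err mm [ 0.14  0.31 -0.41] rot err [-0.02 -0.05  0.01] j [-4.51e+01  4.51e+01  9.82e+01  1.00e-01  3.66e+01 -1.21e+02] F [-0.2 -0.7  2.3] M [ 0.016 -0.221  0.017] open 0.448 gf 30.0
0.026592737029706694
3x [0.0, 0.0, -0.243, 0.0, 0.0, 0.0, 1]
6x [-0.095, 0.533, -0.067, 0.0, 0.0, 0.84, 1]
8x [0.111, 0.446, 0.095, 0.0, 0.0, 0.788, 1]
4x [0.0, -0.001, 0.0, 0.0, -0.16, 0.0, 1]
5x [0.021, 0.0, 0.164, 0.0, 0.0, 0.0, 1]
```

Emit:
step_arm(steps=[[0,0,-0.08,0,0,0,1],[0,0,-0.16,0,0,0,1],[0,0,-0.243,0,0,0,1],[0,0,-0.243,0,0,0,1]])

```text
time_s: 65.8
position: [0.4747, -0.3191, 0.103]
tcp_rot: [[-0.969, 0.245, 0.005], [0.245, 0.969, -0.004], [-0.006, -0.003, -1.0]]
force: [0.4, -0.9, -1.0]
opening: 0.45
grasp_force: 30.0
```

Emit:
step_arm(steps=[[-0.095,0.533,-0.067,0,0,0.84,1],[-0.095,0.533,-0.067,0,0,0.84,1],[-0.095,0.533,-0.067,0,0,0.84,1],[-0.095,0.533,-0.067,0,0,0.84,1],[-0.095,0.533,-0.067,0,0,0.84,1],[-0.095,0.533,-0.067,0,0,0.84,1],[-0.095,0.533,-0.067,0,0,0.84,1]])

```text
time_s: 66.38
position: [0.5395, -0.1678, 0.1186]
tcp_rot: [[-0.617, 0.787, -0.001], [0.787, 0.617, 0.002], [0.002, -0.0, -1.0]]
force: [0.2, -0.2, -0.6]
opening: 0.448
grasp_force: 30.0
```

Emit:
step_arm(steps=[[0.111,0.446,0.095,0,0,0.788,1],[0.111,0.446,0.095,0,0,0.788,1],[0.111,0.446,0.095,0,0,0.788,1],[0.111,0.446,0.095,0,0,0.788,1],[0.111,0.446,0.095,0,0,0.788,1],[0.111,0.446,0.095,0,0,0.788,1],[0.111,0.446,0.095,0,0,0.788,1],[0.111,0.446,0.095,0,0,0.788,1]])

```text
time_s: 67.05
position: [0.6239, -0.0618, 0.0906]
tcp_rot: [[-0.046, 0.999, -0.001], [0.999, 0.046, 0.001], [0.001, -0.001, -1.0]]
force: [0.0, -0.1, -1.7]
opening: 0.452
grasp_force: 30.0
```

Emit:
step_arm(steps=[[0,-0.001,0,0,-0.16,0,1],[0,-0.001,0,0,-0.16,0,1],[0,-0.001,0,0,-0.16,0,1],[0,-0.001,0,0,-0.16,0,1]])

```text
time_s: 67.38
position: [0.6242, -0.0613, 0.0912]
tcp_rot: [[-0.044, 0.999, 0.006], [0.991, 0.045, -0.122], [-0.122, 0.0, -0.992]]
force: [-0.3, 0.2, -0.8]
opening: 0.453
grasp_force: 30.0
```

Emit:
step_arm(steps=[[0.006,0,0.05,0,0,0,1],[0.012,0,0.1,0,0,0,1],[0.017,0,0.14,0,0,0,1],[0.021,0,0.164,0,0,0,1],[0.021,0,0.164,0,0,0,1],[0.021,0,0.164,0,0,0,1]])

```text
time_s: 67.88
position: [0.6245, -0.0614, 0.0413]
tcp_rot: [[-0.043, 0.999, 0.006], [0.991, 0.044, -0.124], [-0.124, 0.0, -0.992]]
force: [0.4, -0.3, -1.5]
opening: 0.452
grasp_force: 30.0
```

Run:
```python
from plan import *
fe(st()); print(fan(-40.2,.0266,0)[0])
```

```text
t 67.88 pos [ 0.6245 -0.0614  0.0413] err mm [ 0.04 -0.06 -0.58] rot err [-0.02  0.07  0.04] j [-12.7  46.2  89.9 -10.2  42.4  -7.7] F [ 0.4 -0.3 -1.5] M [ 0.091 -0.124 -0.034] open 0.452 gf 30.0
feeder [ -0.1 -36.9]
[ 0.62463379 -0.06132992  0.04140358]
```

Lower to a light contact, release and retreat.

Emit:
step_arm(steps=[[0,0,0.001,0,0,0,1],[0,0,0.002,0,0,0,1],[0,0,0.002,0,0,0,1]])

```text
time_s: 68.13
position: [0.6245, -0.061, 0.0409]
tcp_rot: [[-0.044, 0.999, 0.006], [0.991, 0.044, -0.124], [-0.125, 0.0, -0.992]]
force: [0.4, 0.5, -0.7]
opening: 0.454
grasp_force: 30.0
```

Emit:
step_arm(steps=[[0,0,0.001,0,0,0,1],[0,0,0.001,0,0,0,1],[0,0,0.001,0,0,0,1]])

```text
time_s: 68.38
position: [0.6245, -0.0609, 0.0407]
tcp_rot: [[-0.044, 0.999, 0.006], [0.991, 0.044, -0.125], [-0.125, 0.001, -0.992]]
force: [-0.8, 0.5, -0.7]
opening: 0.446
grasp_force: 30.0
```

Emit:
step_arm(steps=[[0,0,0,0,0,0,-0.3],[0,0,0,0,0,0,-0.3],[0,0,0,0,0,0,-0.3],[0,0,0,0,0,0,-0.3],[0,0,0,0,0,0,-0.3],[0,0,0,0,0,0,-0.3]])

```text
time_s: 68.88
position: [0.6245, -0.0609, 0.0407]
tcp_rot: [[-0.044, 0.999, 0.006], [0.991, 0.044, -0.125], [-0.125, 0.001, -0.992]]
force: [-0.1, -0.8, 0.1]
opening: 0.641
grasp_force: 0.0
```

Emit:
step_arm(steps=[[0,0,-0.05,0,0,0,-0.3],[0,0,-0.15,0,0,0,-0.3],[0,0,-0.3,0,0,0,-0.3],[0,0,-0.45,0,0,0,-0.3],[0,0,-0.6,0,0,0,-0.3],[0,0,-0.6,0,0,0,-0.3]])

```text
time_s: 69.38
position: [0.627, -0.0383, 0.2269]
tcp_rot: [[-0.043, 0.999, 0.019], [0.991, 0.045, -0.127], [-0.128, 0.013, -0.992]]
force: [2.0, -0.2, 0.8]
opening: 0.65
grasp_force: 0.0
```

Run:
```python
from plan import *
p,R=load(); p=p+R@np.array([0,0,.003-.6])*.3; save(p,R); st()
seq([((.45,-.18,.26),RY(92.5),-.3,2),((.30,-.40,.28),RY(80),-.3,2)])
```

```text
t 69.38 pos [ 0.627  -0.0383  0.2269] err mm [3.56 0.55 7.28] rot err [-0.77 -0.13  0.05] j [-10.5  31.4  83.9  -7.9  62.4  -9.6] F [ 2.  -0.2  0.8] M [ 0.039 -0.134 -0.012] open 0.65 gf 0.0
8x [-0.458, -0.599, -0.078, 0.0, 0.16, 0.001, -0.3]
8x [-0.711, -0.531, -0.067, 0.0, 0.0, 0.278, -0.3]
```

Emit:
step_arm(steps=[[-0.458,-0.599,-0.078,0,0.16,0.001,-0.3],[-0.458,-0.599,-0.078,0,0.16,0.001,-0.3],[-0.458,-0.599,-0.078,0,0.16,0.001,-0.3],[-0.458,-0.599,-0.078,0,0.16,0.001,-0.3],[-0.458,-0.599,-0.078,0,0.16,0.001,-0.3],[-0.458,-0.599,-0.078,0,0.16,0.001,-0.3],[-0.458,-0.599,-0.078,0,0.16,0.001,-0.3],[-0.458,-0.599,-0.078,0,0.16,0.001,-0.3]])

```text
time_s: 70.05
position: [0.4493, -0.1803, 0.2598]
tcp_rot: [[-0.041, 0.999, 0.001], [0.999, 0.041, 0.0], [0.0, 0.001, -1.0]]
force: [0.1, -0.4, -0.5]
opening: 0.646
grasp_force: 0.0
```

Emit:
step_arm(steps=[[-0.711,-0.531,-0.067,0,0,0.278,-0.3],[-0.711,-0.531,-0.067,0,0,0.278,-0.3],[-0.711,-0.531,-0.067,0,0,0.278,-0.3],[-0.711,-0.531,-0.067,0,0,0.278,-0.3],[-0.711,-0.531,-0.067,0,0,0.278,-0.3],[-0.711,-0.531,-0.067,0,0,0.278,-0.3],[-0.711,-0.531,-0.067,0,0,0.278,-0.3],[-0.711,-0.531,-0.067,0,0,0.278,-0.3]])

```text
time_s: 70.72
position: [0.2995, -0.4037, 0.2793]
tcp_rot: [[0.177, 0.984, 0.001], [0.984, -0.177, -0.002], [-0.002, 0.001, -1.0]]
force: [0.2, -0.5, -0.3]
opening: 0.652
grasp_force: 0.0
```

Run:
```python
from plan import *
from look import *
st()
c=cap('top'); s=cap('side'); t0=np.load('top.npy'); im=s['image']
hsv=cv2.cvtColor(im,cv2.COLOR_RGB2HSV).astype(int); H,S,V=[hsv[:,:,i] for i in range(3)]
m=(V<60)&(S<90)&(np.arange(420)[:,None]>330)&(np.arange(560)<340)
for ce,a,r in comps(m,80): print('dark',ce.round(1),a,np.round(r[1],1),onz(s,*r[0],.052))
for n,y0,z0,z1 in (('lam1',-135,16,16),('lam3',-39,26,16)):
    print(n,[proj(s,F(x,y0+d,z)).round(0).tolist() for x,d,z in((-20,-40,z0),(20,-40,z0),(20,40,z1),(-20,40,z1))])
for r in range(187,252): print(r,''.join('#' if v<80 else 'o' if v<115 else '.' for v in V[r,230:290]))
print('gauge exp corners',[proj(s,q).round(0).tolist() for q in((.432,.16,.034),(.388,.16,.034),(.388,.026,.015),(.432,.026,.015))])
g=cv2.cvtColor(im,cv2.COLOR_RGB2GRAY)
for r in range(278,345,2): print(r,''.join('#' if v<85 else 'o' if v<150 else '-' if v<172 else '.' for v in g[r,285:360]))
# bystanders in top view
h2=cv2.cvtColor(c['image'],cv2.COLOR_RGB2HSV).astype(int);h0=cv2.cvtColor(t0,cv2.COLOR_RGB2HSV).astype(int)
for h in(h0,h2):
    for n,mm in(('yel',(h[:,:,0]>15)&(h[:,:,0]<35)&(h[:,:,1]>90)),('red',(h[:,:,0]<6)&(h[:,:,1]>150)),('brown',(h[:,:,0]>6)&(h[:,:,0]<20)&(h[:,:,1]>80))):
        print(n,[(ce.round(1).tolist(),a) for ce,a,r in comps(mm,200)])
```

```text
t 70.72 pos [ 0.2995 -0.4037  0.2793] err mm [-0.55 -3.56 -0.78] rot err [-0.08 -0.12  0.19] j [-66.2  18.4  97.2   0.   64.2 -56. ] F [ 0.2 -0.5 -0.3] M [ 0.005 -0.117 -0.004] open 0.652 gf 0.0
dark [216.7 360.1] 161 [14.5 16.8] [0.58809213 0.312753   0.052     ]
dark [219. 374.] 99 [12. 17.] [0.57240665 0.33912845 0.052     ]
dark [277.5 386.7] 602 [28. 29.] [0.45408443 0.32916584 0.052     ]
dark [222.9 385.5] 183 [15.2 20.8] [0.55937945 0.35794328 0.052     ]
lam1 [[278.0, 194.0], [264.0, 191.0], [256.0, 212.0], [271.0, 215.0]]
lam3 [[269.0, 217.0], [255.0, 214.0], [246.0, 240.0], [261.0, 243.0]]
187 ............................................................
188 ............................................................
189 .........................#ooo...............................
190 .........................#######oo..........................
191 ....................#.....ooooo######oo.....................
192 ....................o...........oo##o######ooo..............
193 ...................o..............########o######oo.........
194 ...................o.............
[... 6202 characters left out ...]
ooooooooooooo
338 ....-....-..-...............-......-.......--.............ooooooooooooooooo
340 ........-....-..--......-..................-......-.........-oooooooooooooo
342 .....................-....-.....--........-....-......-.......-oooooooooooo
344 -...-.....-........-..........-.....-............-...-.-.........--oooooooo
yel [([422.6, 175.1], np.int32(1573))]
red [([132.7, 98.7], np.int32(256)), ([148.7, 130.8], np.int32(379))]
brown [([304.9, 106.3], np.int32(1025)), ([131.4, 240.5], np.int32(1011))]
yel [([422.6, 175.0], np.int32(1578))]
red [([132.8, 98.2], np.int32(253)), ([148.4, 131.9], np.int32(355))]
brown [([305.3, 106.7], np.int32(1037)), ([137.0, 240.6], np.int32(418))]
```

Run:
```python
from look import *
c=cap('top'); 
for im in (np.load('top.npy'),c['image']):
    h=cv2.cvtColor(im,cv2.COLOR_RGB2HSV).astype(int); m=((h[:,:,2]<75)&(h[:,:,1]<90)).astype(np.uint8); m[330:]=0;m[:75]=0
    m=cv2.morphologyEx(m,cv2.MORPH_OPEN,np.ones((3,3)))
    for ce,a,r in comps(m,120): print(ce.round(1),a,np.round(r[1],1),round(r[2],1),np.round(onz(c,*r[0],.052),4))
    print()
```

```text
[144.3 126.9] 140 [32.  6.] 77.0 [0.7299 0.2907 0.052 ]
[427.  175.8] 169 [13. 14.] 90.0 [ 0.6191 -0.3922  0.052 ]
[123.7 192.4] 560 [38.  21.1] 33.7 [0.57   0.3309 0.052 ]
[214.7 203.1] 531 [24. 26.] 90.0 [0.547  0.1178 0.052 ]
[392.2 235.8] 503 [16.2 31. ] 14.0 [ 0.4728 -0.3073  0.052 ]
[313.  245.6] 513 [16.5 32.3] 14.0 [ 0.448 -0.118  0.052]
[357.2 245.4] 498 [31.4 16. ] 81.9 [ 0.4491 -0.2232  0.052 ]

[144.4 126.5] 163 [32.   6.1] 74.7 [0.7299 0.2906 0.052 ]
[310.  172.7] 1176 [17.2 70.4] 88.5 [ 0.6222 -0.1092  0.052 ]
[426.9 175.8] 170 [13. 14.] 90.0 [ 0.6191 -0.3922  0.052 ]
[124.1 192.4] 546 [36.9 20.9] 32.3 [0.571  0.3314 0.052 ]
[126.8 240.1] 579 [24. 29.] 90.0 [0.4568 0.323  0.052 ]
[482.8 300.7] 1758 [49.4 52.8] 10.0 [ 0.3077 -0.5245  0.052 ]
[538.5 322. ] 465 [17. 40.] 90.0 [ 0.2757 -0.6536  0.052 ]
[498.8 324.8] 188 [10. 28.] 90.0 [ 0.2666 -0.5629  0.052 ]
```

```bash
python3 -c "
from rig import *
print(hand_in())"
```

```text
the job is handed in; nothing more can be done
None
```

The job is handed in: spool on its cork pad (knocked off once mid-run and put back), stop screw set to about 1.5 mm of foot compression by slot-depth and turn measurements, block flat on the bench clear of the feeder, driver upright in its stand, and the three packs fanned from the end stop at about 48 mm steps, with no sign in the camera checks that the meter, dispenser or bobbin board moved.

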